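# Nest three camp pans on one garage hook

### The arm

A 6-joint arm with a two-finger parallel gripper is mounted at the origin on the work surface. World frame = base frame: x ahead of the robot, y to its left, z up, the work surface at z = 0. Lengths are in m, angles in degrees, forces in N, time in s.
With the tool pointing down it reaches from about 0.3 to 0.75 m from the base axis. Payload 8.5 kg.
Tool frame: the origin (TCP) lies at the very end of the fingers, on their centre line; the grasp point (between the pads) lies 19 mm behind it (env.grip_depth is the z of the grasp point in the tool frame, in m); z points along the fingers, y is the direction in which the jaws open and shut (so a half turn about z gives the same grasp; the last joint's range is limited). The gripper opens to 85 mm and grips with 20 to 120 N. Pads are 22 mm wide; open, the fingers measure 114 mm over their backs; the gripper's body (76 mm by 85 mm) begins 54 mm behind the grasp point. The pads swing forward as they close: fully open they stand 13 mm farther back than shut.
Start: joints at [63.81, 21.807, 74.336, -0, 83.858, -12.336], TCP at [0.132, 0.534, 0.231] pointing down, gripper open.
Joint ranges: [-178.18, 178.18], [-50.72, 133.34], [12.68, 142.11], [-81.47, 261.47], [9.98, 163.14], [-165.26, 165.26]. Speed limits (degrees/s): [136.94, 136.94, 180, 180, 180, 180].

### API

Orientations are given as a 3x3 rotation matrix whose columns are the frame's x, y, z axes.
In Python, from rig import env gives the robot as it stands.
- The arm moves only by the tool apply_moves, never from a script. Its argument "plan" is a list of rows, each an object of numbers: "tx", "ty", "tz": the shift along the world's x, y, z in mm; "rx", "ry", "rz": the turn, a rotation vector about the world's x, y, z in rad; "jaw": the opening, from -1 (shut) to 1 (fully open). A call has 1 to 12 rows; each row is the pose to reach, as a shift and turn from the pose measured when the call began; what a row does not reach only later rows make up. A row lasts 1/10 s, in which the tool goes at most 50 mm and 8.59 degrees, less where a joint would pass 70% of its speed; a pose out of reach is approached as far as the arm can. A call with a gripper value outside its range is refused whole. The fingers move at their own pace and stop on an object; "grip_force" is the grip in N (left out, the last holds). Time passes only in rows, so rows that repeat a pose let the fingers close. It gives the time, the measured TCP pose, the force and the opening at its end, in the units of the state.
- env.observe(): the state, without advancing time (a new reading comes with each control period).
- env.get_image(name): name is "side" or "top" or "wrist"; returns a dict with "image" (480x640x3 uint8, red, green, blue), "intrinsics" (3x3 intrinsics, pixels), "world_from_camera" (4x4, takes a point from camera to world coordinates). Camera axes: x right, y up, looking along -z (the intrinsics and any distortion apply to the point x, -y, -z); pixel columns grow to the right and rows downward; lengths in m; the calibration is good to about 2 mm. A picture is of the moment at which its call begins. There is no depth.
- env.close_job(): hands the job in, once; it reports no verdict.
The state is a dict: "time_s": time; "q": joint angles; "qvel": joint speeds; "joint_efforts": joint torques, N m; "position": TCP position; "tool_rot": TCP orientation; "ft_force": force on the tool from outside, world axes, zero at the start; "wrist_torque": the same for the moment, N m; "grip_width": finger opening in m.
Only numpy, scipy, OpenCV 4.12 (cv2) and the standard library are available. Lean on these libraries where they do the work, as an engineer would, in place of code of your own. Each camera call takes 0.05 s, during which the arm holds its last target.

### The job

Hang the three camp pans from the rack on the hook's prong by the eyes in their handles, gently, the largest first, then the medium, then the small, open sides outwards so that they nest. Slide each one fully home against what is behind it (the large against the orange stop) and hold it there with a light push of about 8 N for a moment before you let go; never push on the stop with more than 15 N, and leave the other things on the table alone.

Things in the scene. Friction and masses are not known exactly. Their poses are not given: they have to be found in the camera images.
- large_eye (a point): Hanging eye of the large pan: the point where the prong's axis lies once the pan hangs on it. Axes as the pan's (z up the handle, x out through the dish's back, open side -x). The eye is a hole through the 6 mm thick handle (this point in mid-thickness): 16 mm wide, from 28 mm below this point to 5 mm above it, its top an upside-down V that centres on the prong.
- large_grip (a point): Centre of the large pan's black grip tab, 40 mm above its eye point; 16 mm wide (y), 6 mm thick (x), its top 21 mm above this point; pinch it across its width from above. On the hook the tabs of the pans behind are 8 mm narrower or more.
- large: The large camp pan, blue, about 340 g (may be a quarter more or less). Square dish 130 mm wide and high, 28 mm deep (10 mm behind to 18 mm ahead of the handle's middle plane), its centre 129 mm below the eye; a strap reaches 22 mm ahead of that plane. Origin: on the dish's lower edge, below the eye; it stands upright in the rack, open side (-x) roughly towards the robot.
- medium_eye (a point): Hanging eye of the medium pan: the point where the prong's axis lies once the pan hangs on it. Axes as the pan's (z up the handle, x out through the dish's back, open side -x). The eye is a hole through the 6 mm thick handle (this point in mid-thickness): 16 mm wide, from 28 mm below this point to 5 mm above it, its top an upside-down V that centres on the prong.
- medium_grip (a point): Centre of the medium pan's black grip tab, 40 mm above its eye point; 24 mm wide (y), 6 mm thick (x), its top 21 mm above this point; pinch it across its width from above. On the hook the tabs of the pans behind are 8 mm narrower or more.
- medium: The medium camp pan, red, about 280 g (may be a quarter more or less). Square dish 114 mm wide and high, 28 mm deep (10 mm behind to 18 mm ahead of the handle's middle plane), its centre 129 mm below the eye; a strap reaches 22 mm ahead of that plane. Origin: on the dish's lower edge, below the eye; it stands upright in the rack, open side (-x) roughly towards the robot.
- small_eye (a point): Hanging eye of the small pan: the point where the prong's axis lies once the pan hangs on it. Axes as the pan's (z up the handle, x out through the dish's back, open side -x). The eye is a hole through the 6 mm thick handle (this point in mid-thickness): 16 mm wide, from 28 mm below this point to 5 mm above it, its top an upside-down V that centres on the prong.
- small_grip (a point): Centre of the small pan's black grip tab, 40 mm above its eye point; 32 mm wide (y), 6 mm thick (x), its top 21 mm above this point; pinch it across its width from above. On the hook the tabs of the pans behind are 8 mm narrower or more.
- small: The small camp pan, yellow, about 220 g (may be a quarter more or less). Square dish 98 mm wide and high, 28 mm deep (10 mm behind to 18 mm ahead of the handle's middle plane), its centre 129 mm below the eye; a strap reaches 22 mm ahead of that plane. Origin: on the dish's lower edge, below the eye; it stands upright in the rack, open side (-x) roughly towards the robot.
- rack: Fixed white wire rack; origin on the table under its centre, base 200 x 150 x 8 mm. Three slots at x = -60, 0, +60 mm between wire arches 39 mm high; one pan in each, in any order, turned as the rack is. A pan lifted 45 mm clears the wires and can be taken out along the rack's -y; 170 mm clears the other pans.
- hook: Fixed hook stand; origin on the table under its 16 mm post. Base plate 12 mm high. The prong, a level steel rod of 8 mm diameter with its axis 235 mm above the table, runs from the post along the stand's -x to an upturned lip.
- prong_tip (a point): The prong's axis at its outer end, 150 mm from the post's axis, where the lip turns up; the lip is 8 mm thick and its top is 14 mm above the prong's axis. Axes as the stand's: the prong points along -x.
- stop: Orange stop; origin where the prong meets the post, axes as the stand's. Its pad, a 24 mm disc round the prong with a 10 mm wide bar up to 57 mm above the axis, is clamped with its front face anywhere 30 to 75 mm from the post's axis; that is not measured, so find it by feel. On the hook each next pan's eye is 6 mm further out than the last (handle flat on handle, dish in dish).
- cleaner: Bystander: white bottle, 64 mm diameter, 190 mm tall, origin under its centre.
- tin: Bystander: green can, 74 mm diameter, 100 mm tall, origin under its centre.
- sponge: Bystander: yellow sponge block, 100 x 65 x 30 mm, origin under its centre.

How it is judged (in metres and radians):
On the way, in this order (a step that is already met when the one before it is completed fails the run):
1. the large pan is on the prong and pressed home against the orange stop with at least 3 N (x of large_eye in the frame of prong_tip between 0.01 and 0.13 m and y of large_eye in the frame of prong_tip between -0.008 and 0.008 m and z of large_eye in the frame of prong_tip between -0.008 and 0.012 m and contact force between large and stop above 3 N), for 0.2 s.
2. the medium pan is on the prong and pressed home against the large one with at least 3 N (x of medium_eye in the frame of prong_tip between 0.01 and 0.13 m and y of medium_eye in the frame of prong_tip between -0.008 and 0.008 m and z of medium_eye in the frame of prong_tip between -0.008 and 0.012 m and distance between medium_eye and large_eye below 0.0105 m and contact force between medium and large above 3 N), for 0.2 s.
3. the small pan is on the prong and pressed home against the medium one with at least 3 N (x of small_eye in the frame of prong_tip between 0.01 and 0.13 m and y of small_eye in the frame of prong_tip between -0.008 and 0.008 m and z of small_eye in the frame of prong_tip between -0.008 and 0.012 m and distance between small_eye and medium_eye below 0.0105 m and contact force between small and medium above 3 N), for 0.2 s.
At the end, for the whole second after the job is handed in: All three pans hang still and upright (within 0.15 rad) on the prong behind its lip, in the order large, medium, small from the stop outwards, the medium and small handles each within about 4 mm of the one behind, released (x of large_eye in the frame of prong_tip between 0.01 and 0.13 m and y of large_eye in the frame of prong_tip between -0.008 and 0.008 m and z of large_eye in the frame of prong_tip between -0.008 and 0.012 m and angle between each of large, medium, small's own z axis and vertical below 0.15 rad and linear speed of each of large, medium, small below 0.06 m/s and angular speed of each of large, medium, small below 0.5 rad/s and x of medium_eye in the frame of prong_tip between 0.01 and 0.13 m and y of medium_eye in the frame of prong_tip between -0.008 and 0.008 m and z of medium_eye in the frame of prong_tip between -0.008 and 0.012 m and distance between medium_eye and large_eye below 0.0105 m and x of small_eye in the frame of prong_tip between 0.01 and 0.13 m and y of small_eye in the frame of prong_tip between -0.008 and 0.008 m and z of small_eye in the frame of prong_tip between -0.008 and 0.012 m and distance between small_eye and medium_eye below 0.0105 m); the robot touches nothing.
It fails at once if the orange stop is pushed with more than 18 N (contact force between stop and anything else above 18 N).
It fails at once if the hook stand is loaded with more than 60 N (contact force between hook and anything else above 60 N).
It fails at once if the cleaner is knocked or moved more than 25 mm (distance of cleaner from where it was at the start of the episode above 0.025 m).
It fails at once if the tin is knocked or moved more than 25 mm (distance of tin from where it was at the start of the episode above 0.025 m).
It fails at once if the sponge is knocked or moved more than 25 mm (distance of sponge from where it was at the start of the episode above 0.025 m).
It also fails if it takes over 72 s, if anything falls off the work surface, if the arm or the gripper's body presses on something with over 40 N, if the wrist force passes 120 N, or if a joint passes its speed limit or range.

## Working session

There is one attempt and no reset: what is moved stays moved. The work goes in short steps, Python scripts to look and compute and a tool call to move; the robot and the scene stay as the last step left them, time stands still between calls to the robot, and variables do not carry over. Pictures are saved under pics/ and viewed, and the job is handed in when it is done.

Besides the shell and the picture viewer there is one more tool, called as name(argument=value, ...) on one line, values as JSON. apply_moves: Moves the arm, as the interface text tells. Its arguments: {"type":"object","properties":{"plan":{"type":"array","items":{"type":"object","properties":{"tx":{"type":"number"},"ty":{"type":"number"},"tz":{"type":"number"},"rx":{"type":"number"},"ry":{"type":"number"},"rz":{"type":"number"},"jaw":{"type":"number"}}}},"grip_force":{"type":"number"}},"required":["plan"]}

```bash
ls; mkdir -p pics; cat > h.py <<'E'
import numpy as np,cv2
from rig import env
def snap(n,f):
    d=env.get_image(n); cv2.imwrite(f'pics/{f}.png',cv2.cvtColor(d['image'],cv2.COLOR_RGB2BGR)); np.savez(f'pics/{f}.npz',K=d['intrinsics'],T=d['world_from_camera'],im=d['image']); return d
def ray(d,u,v):
    K=d['K'] if 'K' in d else d['intrinsics'];T=d['T'] if 'T' in d else d['world_from_camera']
    p=np.linalg.inv(K)@[u,v,1]; r=T[:3,:3]@np.array([p[0],-p[1],-p[2]]); return T[:3,3],r/np.linalg.norm(r)
def onz(d,u,v,z):
    o,r=ray(d,u,v); return o+r*(z-o[2])/r[2]
def tri(a,b):
    (o1,r1),(o2,r2)=a,b
    A=np.stack([r1,-r2],1); s=np.linalg.lstsq(A,o2-o1,rcond=None)[0]; p=o1+s[0]*r1;q=o2+s[1]*r2
    return (p+q)/2,np.linalg.norm(p-q)
def proj(d,P):
    T=d['T'];c=np.linalg.inv(T)@np.append(P,1); q=d['K']@[c[0],-c[1],-c[2]]; return q[:2]/q[2]
def load(f): return dict(np.load(f'pics/{f}.npz'))
def st():
    s=env.observe(); np.set_printoptions(precision=4,suppress=True)
    for k in ['time_s','q','position','tool_rot','ft_force','wrist_torque','grip_width']: print(k,np.array(s[k]))
E
python3 - <<'E'
from h import *
for n in ['side','top','wrist']:
    d=snap(n,n+'0'); print(n,d['intrinsics'],d['world_from_camera'])
st(); print(env.grip_depth)
E
```

```text
pics
side [[585.87786185   0.         318.72421823]
 [  0.         585.87786185 237.81084072]
 [  0.           0.           1.        ]] [[ 0.9758826   0.16718631 -0.14036342  0.38103607]
 [-0.21760216  0.69379709 -0.68650921 -0.96395227]
 [-0.01739121  0.70049578  0.71344461  1.15766439]
 [ 0.          0.          0.          1.        ]]
top [[507.25712383   0.         320.52927868]
 [  0.         507.25712383 227.39049188]
 [  0.           0.           1.        ]] [[-0.0257398   0.99135255 -0.12867625  0.40957716]
 [-0.99963835 -0.02652751 -0.0044112   0.00848663]
 [-0.00778651  0.12851617  0.99167684  1.3035345 ]
 [ 0.          0.          0.          1.        ]]
wrist [[332.21828322   0.         319.44081503]
 [  0.         332.21828322 246.65918183]
 [  0.           0.           1.        ]] [[ 0.24026413 -0.9332185  -0.26716357  0.06400737]
 [ 0.97070648  0.23057548  0.06755652  0.55156053]
 [-0.00144363 -0.27556882  0.96128026  0.37350747]
 [ 0.          0.          0.          1.        ]]
time_s 0.15
q [ 63.8104  21.8358  74.37    -0.0014  83.8564 -12.3354]
position [0.1316 0.5338 0.2308]
tool_rot [[-0.9709  0.2394 -0.0005]
 [ 0.2394  0.9709 -0.001 ]
 [ 0.0002 -0.0011 -1.    ]]
ft_force [-0.6937  0.3406  0.2341]
wrist_torque [-0.0302  0.0569  0.0353]
grip_width 0.08536168552261557
-0.0187
```

View pics/side0.png

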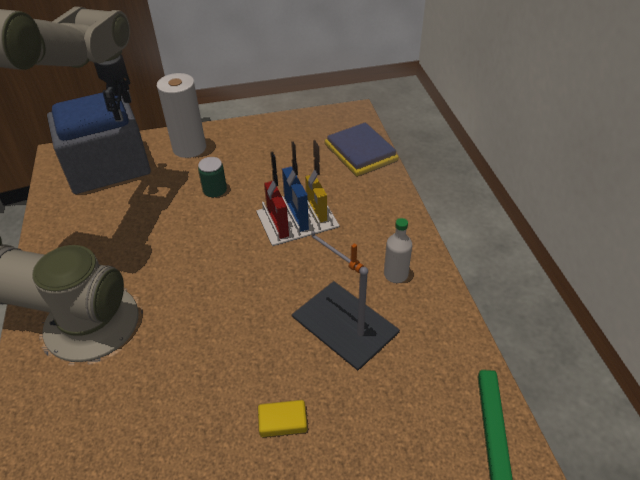

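View pics/top0.png

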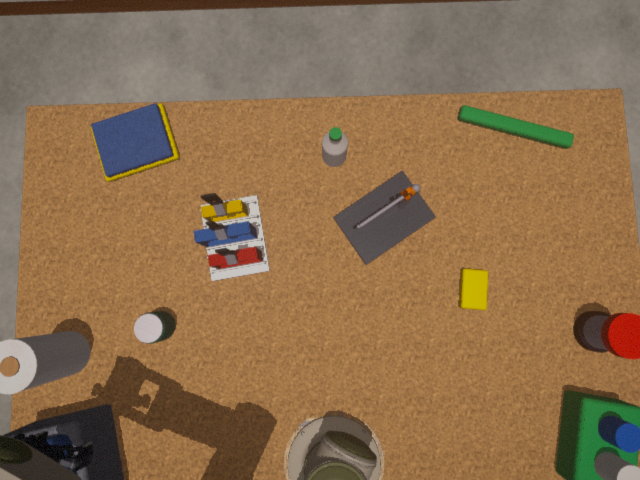

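View pics/wrist0.png

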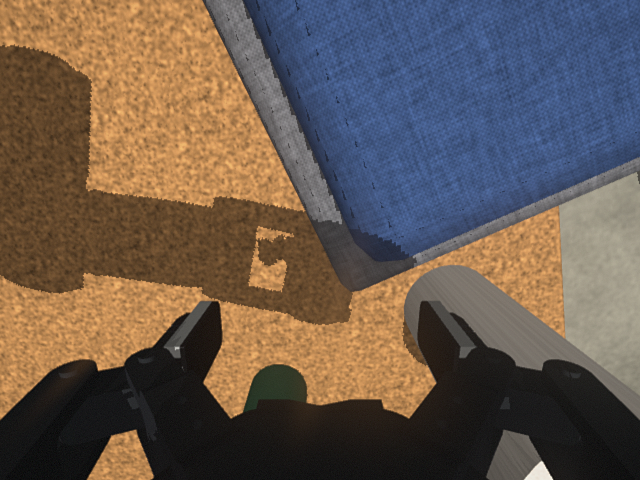

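```bash
python3 - <<'E'
import cv2
s=cv2.imread('pics/side0.png');t=cv2.imread('pics/top0.png')
def z(im,x0,y0,w,h,k,f): cv2.imwrite(f,cv2.resize(im[y0:y0+h,x0:x0+w],None,fx=k,fy=k,interpolation=cv2.INTER_CUBIC))
z(s,250,130,100,120,5,'pics/s_rack.png');z(s,285,210,130,160,3.7,'pics/s_hook.png')
z(t,185,185,100,100,6,'pics/t_rack.png');z(t,325,165,120,100,6,'pics/t_hook.png')
E
```

```text
(no output)
```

View pics/s_rack.png

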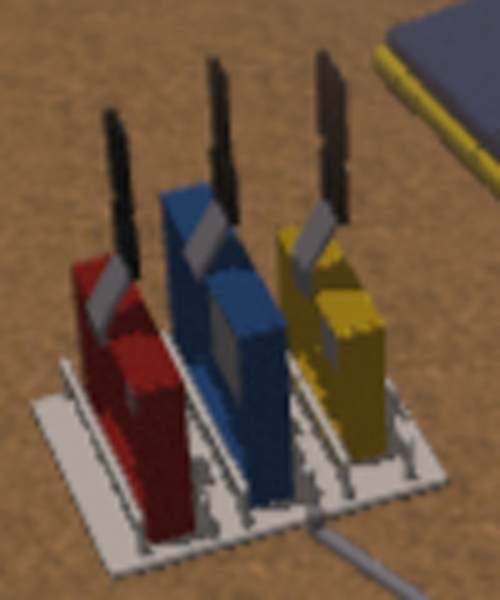

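View pics/s_hook.png

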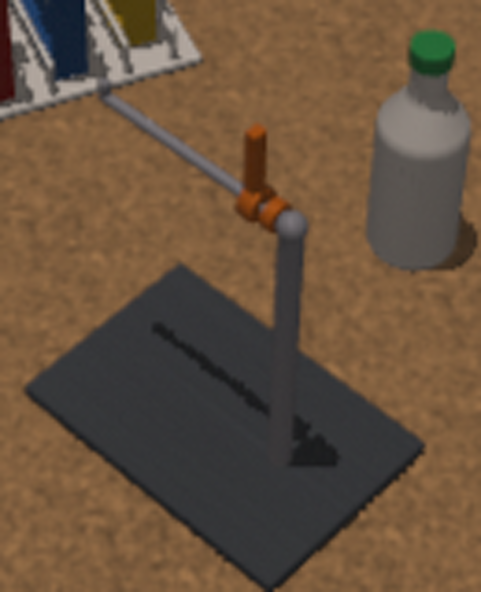

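View pics/t_rack.png

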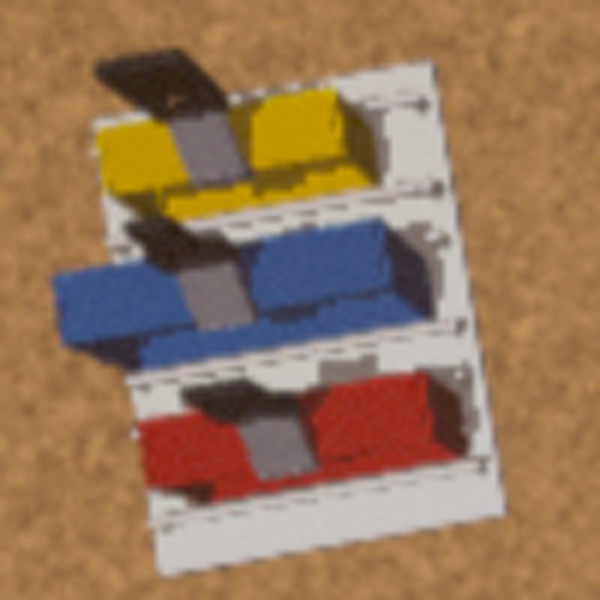

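View pics/t_hook.png

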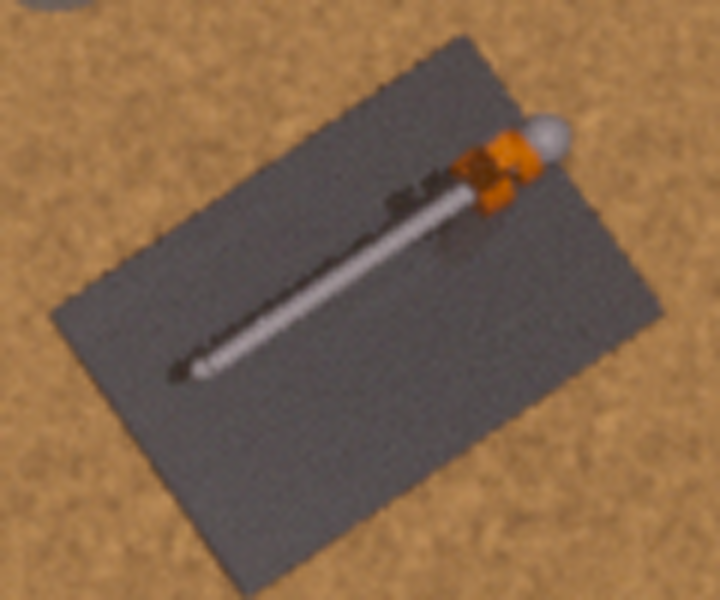

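```bash
python3 - <<'E'
from h import *
np.set_printoptions(precision=4,suppress=True)
S=load('side0');T=load('top0')
g=lambda x,y,x0,y0,k:(x0+x/k,y0+y/k)
for n,a,b,z in [('red',(110,110),(212,387),.255),('blue',(214,58),(150,222),.263),('yel',(330,52),(137,60),.247)]:
    a=g(*a,250,130,5);b=g(*b,185,185,6); print(n,tri(ray(S,*a),ray(T,*b)),onz(T,*b,z),onz(S,*a,z))
for c in [(95,118),(433,62),(503,510),(162,575)]: print('rackT',onz(T,*g(*c,185,185,6),.008))
for c in [(35,403),(115,575),(445,480)]: print('rackS',onz(S,*g(*c,250,130,5),.008))
tip=tri(ray(S,*g(103,88,285,210,3.7)),ray(T,*g(200,368,325,165,6)));print('tip',tip)
post=tri(ray(S,*g(292,222,285,210,3.7)),ray(T,*g(550,135,325,165,6)));print('post',post)
for c in [(465,37),(662,312),(248,597),(52,313)]: print('baseT',onz(T,*g(*c,325,165,6),.012))
for c in [(25,388),(180,265),(423,443),(268,588)]: print('baseS',onz(S,*g(*c,285,210,3.7),.012))
print('cleaner',onz(T,335,134,.19),'tin',onz(T,149,327,.1),'sponge',onz(T,475,289,.03))
E
```

```text
red (array([0.5067, 0.221 , 0.261 ]), np.float64(0.004661601506723821)) [0.5049 0.2223 0.255 ] [0.5099 0.229  0.255 ]
blue (array([0.5638, 0.2408, 0.2686]), np.float64(0.005195784989027432)) [0.562  0.2421 0.263 ] [0.5676 0.2487 0.263 ]
yel (array([0.6244, 0.2483, 0.2559]), np.float64(0.007502094863909467)) [0.6223 0.2504 0.247 ] [0.6307 0.261  0.247 ]
rackT [0.6454 0.3233 0.008 ]
rackT [0.6661 0.1767 0.008 ]
rackT [0.4717 0.1488 0.008 ]
rackT [0.448  0.2939 0.008 ]
rackS [0.4578 0.2917 0.008 ]
rackS [0.4802 0.1447 0.008 ]
rackS [0.6726 0.1743 0.008 ]
tip (array([ 0.5495, -0.0668,  0.2409]), np.float64(0.0038516871360522865))
post (array([ 0.6303, -0.1943,  0.2395]), np.float64(0.004614369256781933))
baseT [ 0.7189 -0.2027  0.012 ]
baseT [ 0.5962 -0.2814  0.012 ]
baseT [ 0.479  -0.0997  0.012 ]
baseT [ 0.6028 -0.0203  0.012 ]
baseS [ 0.4856 -0.1023  0.012 ]
baseS [ 0.6094 -0.0234  0.012 ]
baseS [ 0.7257 -0.204   0.012 ]
baseS [ 0.6012 -0.2844  0.012 ]
cleaner [ 0.7666 -0.0249  0.19  ] tin [0.3416 0.421  0.1   ] sponge [ 0.4101 -0.3659  0.03  ]
```

apply_moves(plan=[{"tz": 50}, {"tz": 100}, {"tz": 150}, {"tz": 190, "tx": 30, "ty": -20}, {"tx": 75, "ty": -50, "tz": 190, "rz": 0.1}, {"tx": 115, "ty": -78, "tz": 190, "rz": 0.15}, {"tx": 155, "ty": -105, "tz": 190, "rz": 0.2}, {"tx": 195, "ty": -133, "tz": 190, "rz": 0.25}, {"tx": 235, "ty": -160, "tz": 190, "rz": 0.3}, {"tx": 275, "ty": -187, "tz": 190, "rz": 0.35}, {"tx": 315, "ty": -215, "tz": 190, "rz": 0.386}, {"tx": 355, "ty": -242, "tz": 190, "rz": 0.386}])

```text
validation failed for argument at $.pl...
```

apply_moves(plan=[{"tx": 40, "ty": -28}, {"tx": 75, "ty": -50}, {"tx": 83, "ty": -57}, {"tx": 83, "ty": -57}, {"tx": 83, "ty": -57}])

```text
validation failed for argument at $.pl...
```

```bash
python3 - <<'E'
from h import *
snap('wrist','w1'); st(); print(load('w1')['T'])
E
```

```text
time_s 0.2
q [ 63.8108  21.8276  74.362   -0.0011  83.8573 -12.3354]
position [0.1316 0.5339 0.231 ]
tool_rot [[-0.9709  0.2394 -0.0003]
 [ 0.2394  0.9709 -0.0007]
 [ 0.0002 -0.0008 -1.    ]]
ft_force [ 0.2622 -0.4608  0.397 ]
wrist_torque [-0.0201 -0.046  -0.0118]
grip_width 0.08577486123280156
[[ 0.2403 -0.9332 -0.2673  0.064 ]
 [ 0.9707  0.2306  0.0674  0.5516]
 [-0.0012 -0.2756  0.9613  0.3736]
 [ 0.      0.      0.      1.    ]]
```

View pics/w1.png

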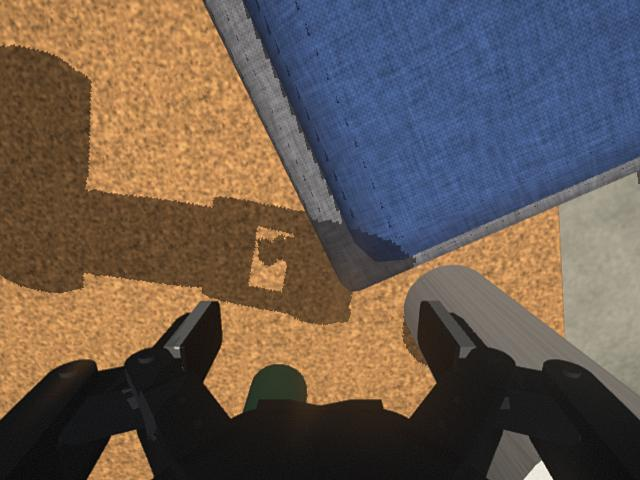

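apply_moves(plan=[{"tx": 0, "ty": 0, "tz": 50, "rx": 0, "ry": 0, "rz": 0, "jaw": 1}, {"tx": 0, "ty": 0, "tz": 100, "rx": 0, "ry": 0, "rz": 0, "jaw": 1}])

```text
time_s: 0.4
position: [0.1314, 0.5333, 0.3313]
tool_rot: [[-0.971, 0.239, -0.002], [0.239, 0.971, -0.004], [0.001, -0.005, -1.0]]
ft_force: [0.5, 0.7, 1.1]
grip_width: 0.0856
```

apply_moves(plan=[{"tx": 20, "ty": -13, "tz": 45, "rx": 0, "ry": 0, "rz": 0.03, "jaw": 1}, {"tx": 50, "ty": -34, "tz": 80, "rx": 0, "ry": 0, "rz": 0.06, "jaw": 1}, {"tx": 90, "ty": -61, "tz": 89, "rx": 0, "ry": 0, "rz": 0.1, "jaw": 1}, {"tx": 130, "ty": -88, "tz": 89, "rx": 0, "ry": 0, "rz": 0.15, "jaw": 1}, {"tx": 170, "ty": -115, "tz": 89, "rx": 0, "ry": 0, "rz": 0.2, "jaw": 1}, {"tx": 210, "ty": -143, "tz": 89, "rx": 0, "ry": 0, "rz": 0.25, "jaw": 1}, {"tx": 250, "ty": -170, "tz": 89, "rx": 0, "ry": 0, "rz": 0.3, "jaw": 1}, {"tx": 290, "ty": -197, "tz": 89, "rx": 0, "ry": 0, "rz": 0.34, "jaw": 1}, {"tx": 330, "ty": -224, "tz": 89, "rx": 0, "ry": 0, "rz": 0.386, "jaw": 1}, {"tx": 370, "ty": -251, "tz": 89, "rx": 0, "ry": 0, "rz": 0.386, "jaw": 1}, {"tx": 410, "ty": -278, "tz": 89, "rx": 0, "ry": 0, "rz": 0.386, "jaw": 1}, {"tx": 439, "ty": -298, "tz": 89, "rx": 0, "ry": 0, "rz": 0.386, "jaw": 1}])

```text
time_s: 1.6
position: [0.5724, 0.2332, 0.4193]
tool_rot: [[-0.99, -0.142, -0.002], [-0.142, 0.99, -0.005], [0.002, -0.005, -1.0]]
ft_force: [-0.7, 0.4, -0.4]
grip_width: 0.0857
```

apply_moves(plan=[{"tx": 0, "ty": 0, "tz": 0, "rx": 0, "ry": 0, "rz": 0, "jaw": 1}, {"tx": 0, "ty": 0, "tz": 0, "rx": 0, "ry": 0, "rz": 0, "jaw": 1}])

```text
time_s: 1.8
position: [0.573, 0.2326, 0.4184]
tool_rot: [[-0.99, -0.141, -0.003], [-0.141, 0.99, -0.005], [0.004, -0.005, -1.0]]
ft_force: [-0.6, 0.1, 0.4]
grip_width: 0.0858
```

```bash
python3 - <<'E'
from h import *
snap('wrist','w1'); st(); print(load('w1')['T'])
E
```

```text
time_s 1.85
q [ 11.3397  27.6183  34.8733  -0.2879 117.6874 -86.96  ]
position [0.5722 0.2334 0.4192]
tool_rot [[-0.9899 -0.1421 -0.0022]
 [-0.142   0.9898 -0.005 ]
 [ 0.0029 -0.0046 -1.    ]]
ft_force [0.6547 0.237  0.0865]
wrist_torque [ 0.0263  0.0123 -0.0098]
grip_width 0.08493751983180928
[[-0.1398 -0.9527 -0.2699  0.5045]
 [ 0.9902 -0.1358 -0.0334  0.2244]
 [-0.0048 -0.2719  0.9623  0.5614]
 [ 0.      0.      0.      1.    ]]
```

View pics/w1.png

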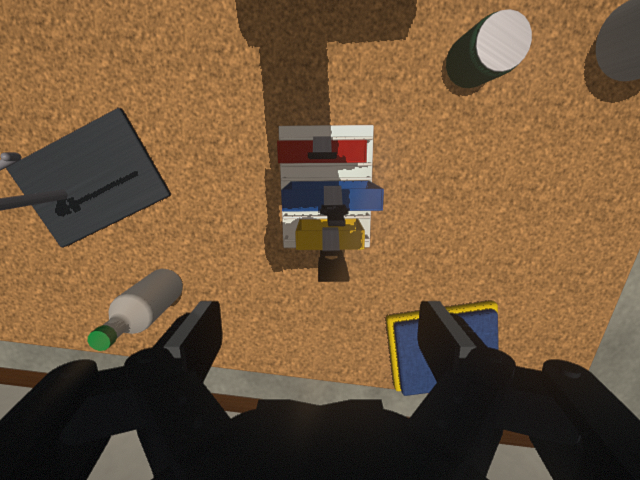

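```bash
python3 - <<'E'
import cv2
s=cv2.imread('pics/w1.png')
c=s[115:295,260:400]; cv2.imwrite('pics/w1z.png',cv2.resize(c,None,fx=4,fy=3.3,interpolation=cv2.INTER_NEAREST)) if 0 else cv2.imwrite('pics/w1z.png',cv2.convertScaleAbs(cv2.resize(c,None,fx=3.3,fy=3.3,interpolation=cv2.INTER_CUBIC),alpha=1.6,beta=15))
E
```

```text
(no output)
```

View pics/w1z.png

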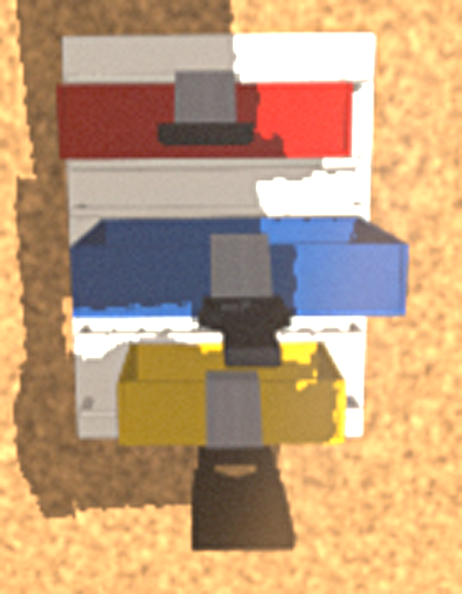

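```bash
python3 - <<'E'
from h import *
np.set_printoptions(precision=4,suppress=True)
W=load('w1');S=load('side0');T=load('top0')
g=lambda x,y:(260+x/3.3,115+y/3.3)
for n,a,z in [('red',(205,133),.255),('blue',(251,353),.263),('yel',(243.5,538),.247)]: print(n,onz(W,*g(*a),z))
for n,a,b in [('redw',(158,133),(253,133)),('bluew',(222,353),(280,353)),('yelw',(191,538),(296,538))]:
  for z in (.247,.255,.263): print(n,z,np.linalg.norm(onz(W,*g(*a),z)-onz(W,*g(*b),z)))
for c in [(62,35),(376,33),(362,436),(78,438)]: print('rack',onz(W,*g(*c),.008))
E
```

```text
red [0.5065 0.2256 0.255 ]
blue [0.5628 0.2465 0.263 ]
yel [0.6232 0.2542 0.247 ]
redw 0.247 0.026264431657033665
redw 0.255 0.02559603638698456
redw 0.263 0.024927641116935483
bluew 0.247 0.016918657197000173
bluew 0.255 0.016488099605131343
bluew 0.263 0.016057542013262455
yelw 0.247 0.032130501886634855
yelw 0.255 0.03131282283818762
yelw 0.263 0.03049514378974042
rack [0.4731 0.1528 0.008 ]
rack [0.4514 0.3005 0.008 ]
rack [0.6482 0.3298 0.008 ]
rack [0.6704 0.1824 0.008 ]
```

apply_moves(plan=[{"tx": 4, "ty": -40, "tz": 0, "rx": 0, "ry": 0, "rz": -0.1, "jaw": 1}, {"tx": 8, "ty": -80, "tz": 0, "rx": 0, "ry": 0, "rz": -0.2, "jaw": 1}, {"tx": 12, "ty": -120, "tz": 0, "rx": 0, "ry": 0, "rz": -0.32, "jaw": 1}, {"tx": 15, "ty": -160, "tz": 0, "rx": 0, "ry": 0, "rz": -0.44, "jaw": 1}, {"tx": 18, "ty": -200, "tz": -10, "rx": 0, "ry": 0, "rz": -0.56, "jaw": 1}, {"tx": 22, "ty": -240, "tz": -20, "rx": 0, "ry": 0, "rz": -0.68, "jaw": 1}, {"tx": 25, "ty": -280, "tz": -30, "rx": 0, "ry": 0, "rz": -0.8, "jaw": 1}, {"tx": 28, "ty": -320, "tz": -40, "rx": 0, "ry": 0, "rz": -0.92, "jaw": 1}, {"tx": 31, "ty": -355, "tz": -45, "rx": 0, "ry": 0, "rz": -1.04, "jaw": 1}, {"tx": 33, "ty": -388, "tz": -50, "rx": 0, "ry": 0, "rz": -1.148, "jaw": 1}, {"tx": 33, "ty": -388, "tz": -50, "rx": 0, "ry": 0, "rz": -1.148, "jaw": 1}, {"tx": 33, "ty": -388, "tz": -50, "rx": 0, "ry": 0, "rz": -1.148, "jaw": 1}])

```text
time_s: 3.05
position: [0.605, -0.1536, 0.3697]
tool_rot: [[-0.537, 0.844, -0.005], [0.844, 0.537, 0.0], [0.003, -0.004, -1.0]]
ft_force: [-0.5, -0.0, -0.2]
grip_width: 0.0854
```

```bash
python3 - <<'E'
from h import *
snap('wrist','w2'); st(); print(load('w2')['T'])
E
```

```text
time_s 3.1
q [-24.9924  27.6219  42.6299  -0.1234 109.964  -57.5814]
position [ 0.605  -0.153   0.3701]
tool_rot [[-0.538   0.8429 -0.0043]
 [ 0.8429  0.538  -0.0002]
 [ 0.0021 -0.0037 -1.    ]]
ft_force [-0.3639 -0.2393 -0.1198]
wrist_torque [-0.0504 -0.0223  0.0523]
grip_width 0.08538303634821832
[[ 0.8439 -0.517  -0.1431  0.5684]
 [ 0.5364  0.8111  0.2331 -0.0936]
 [-0.0045 -0.2734  0.9619  0.5126]
 [ 0.      0.      0.      1.    ]]
```

View pics/w2.png

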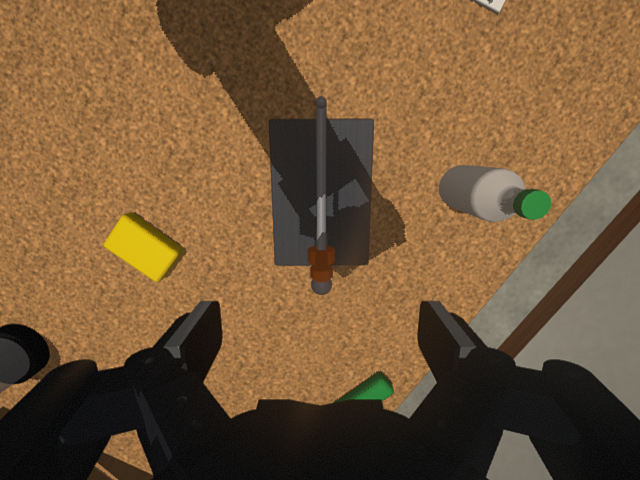

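```bash
python3 - <<'E'
import cv2
s=cv2.imread('pics/w2.png')
c=s[85:305,250:400]; cv2.imwrite('pics/w2z.png',cv2.convertScaleAbs(cv2.resize(c,None,fx=2.7,fy=2.7,interpolation=cv2.INTER_CUBIC),alpha=2.2,beta=15))
c=s[85:130,290:350]; cv2.imwrite('pics/w2t.png',cv2.convertScaleAbs(cv2.resize(c,None,fx=9,fy=9,interpolation=cv2.INTER_NEAREST),alpha=2.2,beta=15))
c=s[230:300,280:360]; cv2.imwrite('pics/w2p.png',cv2.convertScaleAbs(cv2.resize(c,None,fx=8,fy=8,interpolation=cv2.INTER_NEAREST),alpha=2.2,beta=15))
E
```

```text
(no output)
```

View pics/w2z.png

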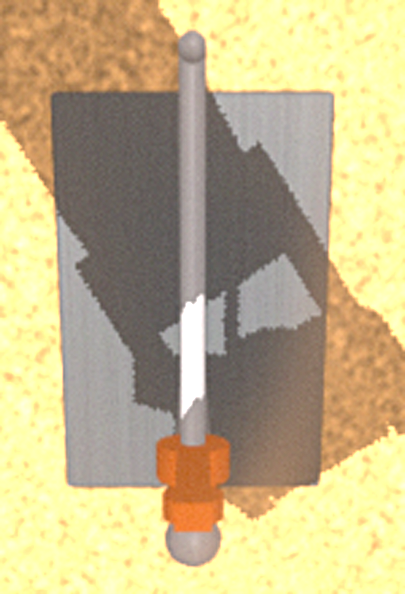

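View pics/w2t.png

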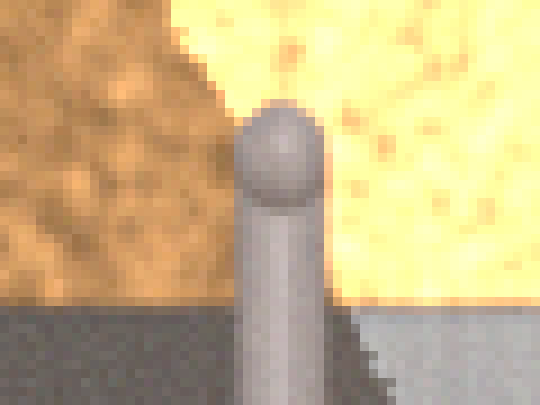

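View pics/w2p.png

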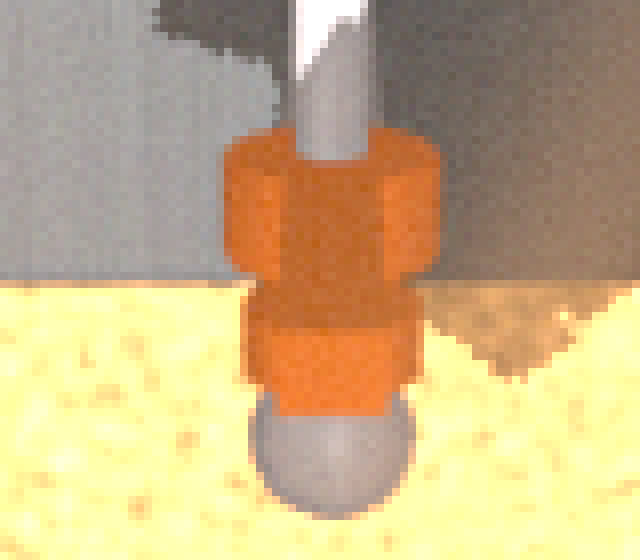

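```bash
python3 - <<'E'
from h import *
np.set_printoptions(precision=4,suppress=True)
W=load('w2')
tip=onz(W,321.2,101.9,.245);b=onz(W,321.6,243,.235);post=onz(W,321.5,285,.239)
m=onz(W,321.3,160,.235)
f1=onz(W,321.6,246.2,.247);f2=onz(W,321.6,250,.239)
print(tip,m,b,post,f1,f2)
for a,c in [(tip,b),(m,b),(tip,post)]:
    d=(c-a)[:2];print(np.degrees(np.arctan2(d[1],d[0])),np.linalg.norm(d))
u=(post-tip)[:2];u/=np.linalg.norm(u)
print('stop from tip',(f1-tip)[:2]@u,(f2-tip)[:2]@u)
for c in [(51,93),(333,93),(320,485),(70,485)]: print(onz(W,250+c[0]/2.7,85+c[1]/2.7,.012))
E
```

```text
[ 0.5492 -0.0631  0.245 ] [ 0.5719 -0.0986  0.235 ] [ 0.6095 -0.1571  0.235 ] [ 0.6296 -0.1887  0.239 ] [ 0.6092 -0.1567  0.247 ] [ 0.6122 -0.1614  0.239 ]
-57.294964003029406 0.11167612171104246
-57.25727650820925 0.06956172232681386
-57.37244759183001 0.14911496362223942
stop from tip 0.11116220747805179 0.11681496744384172
[ 0.4823 -0.0955  0.012 ]
[ 0.6069 -0.0164  0.012 ]
[ 0.7246 -0.198   0.012 ]
[ 0.6004 -0.2772  0.012 ]
```

apply_moves(plan=[{"tx": -4, "ty": 40, "tz": 0, "rx": 0, "ry": 0, "rz": 0.12, "jaw": 1}, {"tx": -8, "ty": 80, "tz": 0, "rx": 0, "ry": 0, "rz": 0.24, "jaw": 1}, {"tx": -13, "ty": 120, "tz": 0, "rx": 0, "ry": 0, "rz": 0.36, "jaw": 1}, {"tx": -17, "ty": 160, "tz": 0, "rx": 0, "ry": 0, "rz": 0.48, "jaw": 1}, {"tx": -21, "ty": 200, "tz": 0, "rx": 0, "ry": 0, "rz": 0.6, "jaw": 1}, {"tx": -25, "ty": 240, "tz": 0, "rx": 0, "ry": 0, "rz": 0.72, "jaw": 1}, {"tx": -30, "ty": 280, "tz": 0, "rx": 0, "ry": 0, "rz": 0.84, "jaw": 1}, {"tx": -34, "ty": 320, "tz": 0, "rx": 0, "ry": 0, "rz": 0.96, "jaw": 1}, {"tx": -38, "ty": 360, "tz": 0, "rx": 0, "ry": 0, "rz": 1.08, "jaw": 1}, {"tx": -42, "ty": 399, "tz": 0, "rx": 0, "ry": 0, "rz": 1.149, "jaw": 1}, {"tx": -42, "ty": 399, "tz": 0, "rx": 0, "ry": 0, "rz": 1.149, "jaw": 1}, {"tx": -42, "ty": 399, "tz": 0, "rx": 0, "ry": 0, "rz": 1.149, "jaw": 1}])

```text
time_s: 4.3
position: [0.5618, 0.248, 0.3707]
tool_rot: [[-0.989, -0.15, -0.001], [-0.15, 0.989, -0.004], [0.001, -0.004, -1.0]]
ft_force: [-0.5, 0.3, 0.9]
grip_width: 0.0851
```

```bash
python3 - <<'E'
from h import *
snap('wrist','w3'); st()
E
```

```text
time_s 4.35
q [ 12.7681  26.3068  44.73    -0.2255 109.0499 -85.792 ]
position [0.5622 0.2469 0.3707]
tool_rot [[-0.989  -0.1476 -0.0007]
 [-0.1476  0.989  -0.004 ]
 [ 0.0012 -0.0038 -1.    ]]
ft_force [ 0.5877 -0.2327  0.5396]
wrist_torque [ 0.0117 -0.0041  0.0046]
grip_width 0.08456889207630498
```

View pics/w3.png

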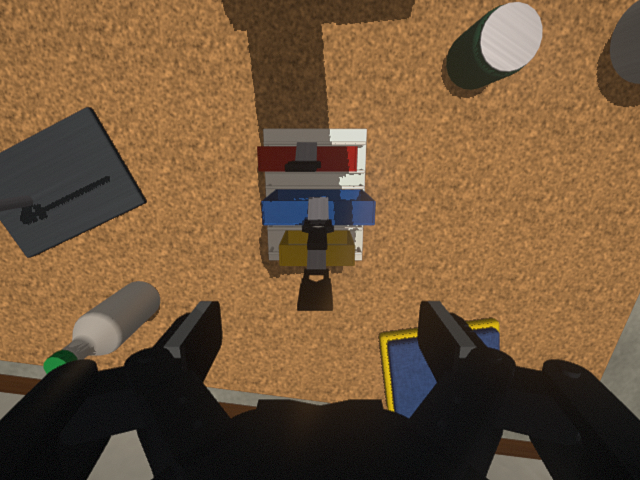

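```bash
python3 - <<'E'
from h import *
W=load('w3')
for n,p in [('red',[.5065,.2256,.255]),('blue',[.5628,.2465,.263]),('yel',[.6232,.2542,.247])]: print(n,proj(W,p))
im=cv2.cvtColor(W['im'],cv2.COLOR_RGB2BGR)
c=im[130:320,250:390]; cv2.imwrite('pics/w3z.png',cv2.convertScaleAbs(cv2.resize(c,None,fx=4,fy=3.15*4/3.15,interpolation=cv2.INTER_NEAREST),alpha=2.5,beta=20)[:590])
E
```

```text
red [300.68686633 167.41301123]
blue [316.95301762 244.97245587]
yel [315.73920883 306.68952833]
```

View pics/w3z.png

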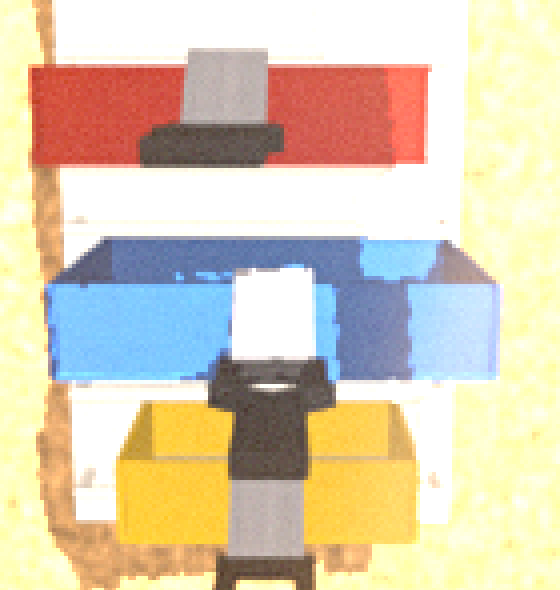

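apply_moves(plan=[{"tx": 2, "ty": 0, "tz": -40, "rx": 0, "ry": 0, "rz": 0, "jaw": 1}, {"tx": 2, "ty": 0, "tz": -80, "rx": 0, "ry": 0, "rz": 0, "jaw": 1}, {"tx": 2, "ty": 0, "tz": -115, "rx": 0, "ry": 0, "rz": 0, "jaw": 1}, {"tx": 2, "ty": 0, "tz": -135, "rx": 0, "ry": 0, "rz": 0, "jaw": 0.5}, {"tx": 2, "ty": 0, "tz": -146, "rx": 0, "ry": 0, "rz": 0, "jaw": 0}, {"tx": 2, "ty": 0, "tz": -146, "rx": 0, "ry": 0, "rz": 0, "jaw": -0.3}, {"tx": 2, "ty": 0, "tz": -146, "rx": 0, "ry": 0, "rz": 0, "jaw": -0.3}], grip_force=40)

```text
time_s: 5.05
position: [0.5647, 0.2467, 0.2261]
tool_rot: [[-0.989, -0.147, 0.001], [-0.147, 0.989, -0.004], [-0.001, -0.004, -1.0]]
ft_force: [-0.1, -0.3, 0.2]
grip_width: 0.0302
```

```bash
python3 - <<'E'
from h import *
snap('wrist','w4'); st()
E
```

```text
time_s 5.1
q [ 12.7076  28.773   63.5411  -0.2151  87.6114 -85.7539]
position [0.5648 0.2468 0.2263]
tool_rot [[-0.9891 -0.1473  0.0021]
 [-0.1473  0.9891 -0.0034]
 [-0.0016 -0.0036 -1.    ]]
ft_force [-0.9375  0.1889 -0.0863]
wrist_torque [-0.0235 -0.0047 -0.0475]
grip_width 0.030213033881841326
```

View pics/w4.png

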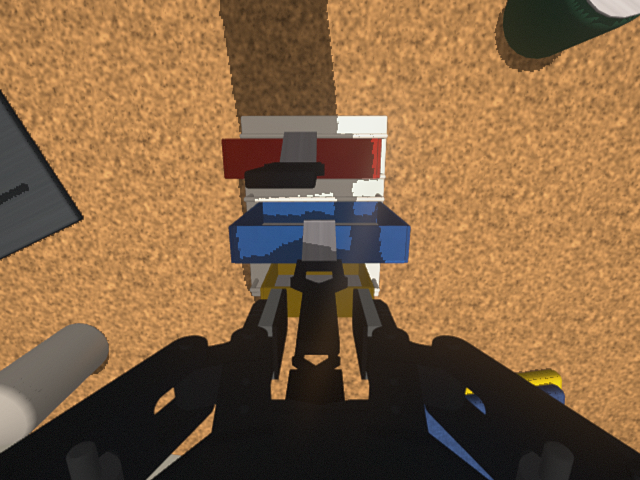

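apply_moves(plan=[{"tx": 0, "ty": 0, "tz": -3, "rx": 0, "ry": 0, "rz": 0, "jaw": -0.6}, {"tx": 0, "ty": 0, "tz": -3, "rx": 0, "ry": 0, "rz": 0, "jaw": -1}, {"tx": 0, "ty": 0, "tz": -3, "rx": 0, "ry": 0, "rz": 0, "jaw": -1}, {"tx": 0, "ty": 0, "tz": -3, "rx": 0, "ry": 0, "rz": 0, "jaw": -1}, {"tx": 0, "ty": 0, "tz": -3, "rx": 0, "ry": 0, "rz": 0, "jaw": -1}], grip_force=50)

```text
time_s: 5.6
position: [0.5653, 0.2467, 0.2245]
tool_rot: [[-0.989, -0.147, 0.005], [-0.147, 0.989, -0.003], [-0.004, -0.004, -1.0]]
ft_force: [-0.4, -2.0, 6.3]
grip_width: 0.015
```

apply_moves(plan=[{"tx": 0, "ty": 0, "tz": 10, "rx": 0, "ry": 0, "rz": 0, "jaw": -1}, {"tx": 0, "ty": 0, "tz": 25, "rx": 0, "ry": 0, "rz": 0, "jaw": -1}, {"tx": 0, "ty": 0, "tz": 45, "rx": 0, "ry": 0, "rz": 0, "jaw": -1}, {"tx": 0, "ty": 0, "tz": 60, "rx": 0, "ry": 0, "rz": 0, "jaw": -1}, {"tx": 0, "ty": 0, "tz": 64, "rx": 0, "ry": 0, "rz": 0, "jaw": -1}, {"tx": 0, "ty": 0, "tz": 64, "rx": 0, "ry": 0, "rz": 0, "jaw": -1}])

```text
time_s: 6.2
position: [0.5652, 0.2468, 0.2886]
tool_rot: [[-0.989, -0.147, 0.005], [-0.147, 0.989, -0.003], [-0.004, -0.004, -1.0]]
ft_force: [0.2, -0.3, -2.6]
grip_width: 0.015
```

```bash
python3 - <<'E'
from h import *
snap('side','s5'); st()
d=load('s5');im=cv2.cvtColor(d['im'],cv2.COLOR_RGB2BGR)
cv2.imwrite('pics/s5z.png',cv2.convertScaleAbs(cv2.resize(im[80:260,240:380],None,fx=3.3,fy=3.3,interpolation=cv2.INTER_CUBIC),alpha=1.6,beta=10))
E
```

```text
time_s 6.25
q [ 12.7008  27.095   56.4471  -0.2328  96.3095 -85.791 ]
position [0.565  0.2467 0.2879]
tool_rot [[-0.9891 -0.1472  0.0034]
 [-0.1472  0.9891 -0.0034]
 [-0.0029 -0.0038 -1.    ]]
ft_force [-0.1974 -0.2455 -2.9754]
wrist_torque [-0.0039 -0.0008  0.0056]
grip_width 0.0151549764299068
```

View pics/s5z.png

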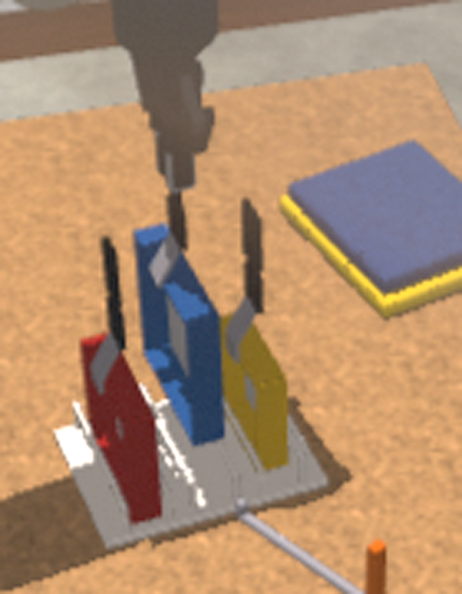

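apply_moves(plan=[{"tx": 6, "ty": -38, "tz": 0, "rx": 0, "ry": 0, "rz": 0, "jaw": -1}, {"tx": 12, "ty": -80, "tz": 0, "rx": 0, "ry": 0, "rz": 0, "jaw": -1}, {"tx": 18, "ty": -120, "tz": 0, "rx": 0, "ry": 0, "rz": 0, "jaw": -1}, {"tx": 23, "ty": -158, "tz": 0, "rx": 0, "ry": 0, "rz": -0.05, "jaw": -1}, {"tx": 14, "ty": -172, "tz": 0, "rx": 0, "ry": 0, "rz": -0.17, "jaw": -1}, {"tx": 4, "ty": -186, "tz": 0, "rx": 0, "ry": 0, "rz": -0.3, "jaw": -1}, {"tx": -6, "ty": -200, "tz": 0, "rx": 0, "ry": 0, "rz": -0.43, "jaw": -1}, {"tx": -16, "ty": -214, "tz": 0, "rx": 0, "ry": 0, "rz": -0.57, "jaw": -1}, {"tx": -26, "ty": -228, "tz": 0, "rx": 0, "ry": 0, "rz": -0.71, "jaw": -1}, {"tx": -36, "ty": -242, "tz": -3, "rx": 0, "ry": 0, "rz": -0.85, "jaw": -1}, {"tx": -44, "ty": -254, "tz": -8, "rx": 0, "ry": 0, "rz": -0.99, "jaw": -1}, {"tx": -48, "ty": -259, "tz": -12, "rx": 0, "ry": 0, "rz": -1.1, "jaw": -1}])

```text
time_s: 7.45
position: [0.516, -0.013, 0.2747]
tool_rot: [[-0.575, 0.818, -0.004], [0.818, 0.575, -0.004], [-0.001, -0.006, -1.0]]
ft_force: [0.3, 0.4, -3.8]
grip_width: 0.0152
```

apply_moves(plan=[{"tx": 0, "ty": 0, "tz": 0, "rx": 0, "ry": 0, "rz": -0.05, "jaw": -1}, {"tx": 0, "ty": 0, "tz": 0, "rx": 0, "ry": 0, "rz": -0.05, "jaw": -1}])

```text
time_s: 7.65
position: [0.5155, -0.0131, 0.2736]
tool_rot: [[-0.532, 0.847, -0.006], [0.847, 0.532, -0.003], [0.0, -0.007, -1.0]]
ft_force: [-0.0, -0.5, -2.7]
grip_width: 0.0153
```

```bash
python3 - <<'E'
from h import *
snap('side','s6'); snap('wrist','w6');snap('top','t6');st()
d=load('s6');im=cv2.cvtColor(d['im'],cv2.COLOR_RGB2BGR)
cv2.imwrite('pics/s6z.png',cv2.convertScaleAbs(cv2.resize(im[130:310,260:420],None,fx=3.3,fy=3.3,interpolation=cv2.INTER_CUBIC),alpha=1.6,beta=10))
E
```

```text
time_s 7.8
q [-14.4476  16.8687  74.651   -0.2736  88.6794 -46.746 ]
position [ 0.516  -0.0129  0.2743]
tool_rot [[-0.5344  0.8452 -0.0046]
 [ 0.8452  0.5344 -0.0038]
 [-0.0007 -0.0059 -1.    ]]
ft_force [-0.4734  0.9283 -2.0814]
wrist_torque [-0.0274 -0.051   0.0159]
grip_width 0.015265265093821315
```

View pics/s6z.png

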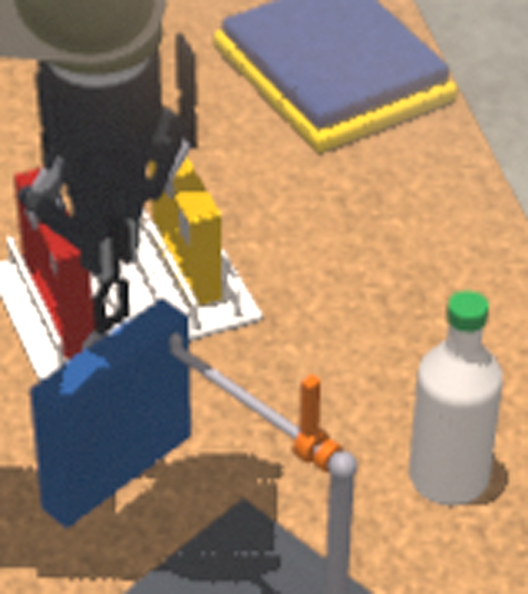

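View pics/w6.png

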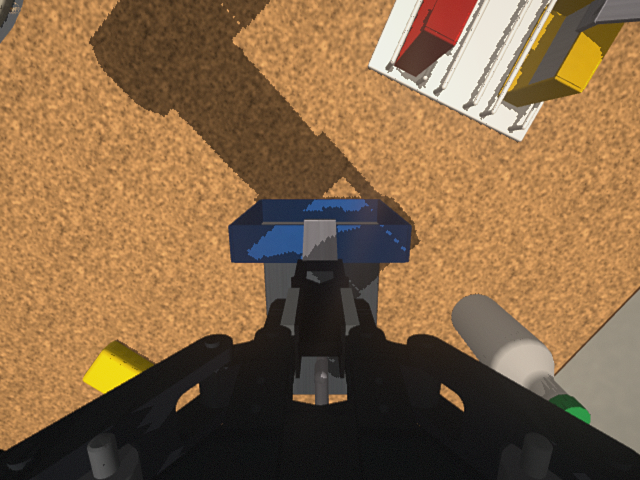

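```bash
python3 - <<'E'
from h import *
d=load('s6');im=cv2.cvtColor(d['im'],cv2.COLOR_RGB2BGR)
cv2.imwrite('pics/s6zz.png',cv2.convertScaleAbs(cv2.resize(im[195:250,275:335],None,fx=10,fy=10,interpolation=cv2.INTER_NEAREST),alpha=2,beta=10))
u=np.array([.540,-.842,0])
P=np.array([.516,-.0129,.2743-.0225])
for t,z in [(0,0),(0,5),(0,-28),(0,-64),(0,-194),(60,0)]:
    print(t,z,(proj(d,P+u*t/1000+[0,0,z/1000])-[275,195])*10)
for p in [[.549,-.063,.235],[.549,-.063,.249]]: print('tip',(proj(d,np.array(p))-[275,195])*10)
E
```

```text
0 0 [172.83281293 215.43933075]
0 5 [171.72776204 199.25233791]
0 -28 [178.91221684 304.49157998]
0 -64 [186.46689753 415.15396013]
0 -194 [211.52948143 782.27539161]
60 0 [360.47693886 345.26012026]
tip [364.74922971 397.30500989]
tip [363.08261179 352.53926168]
```

View pics/s6zz.png

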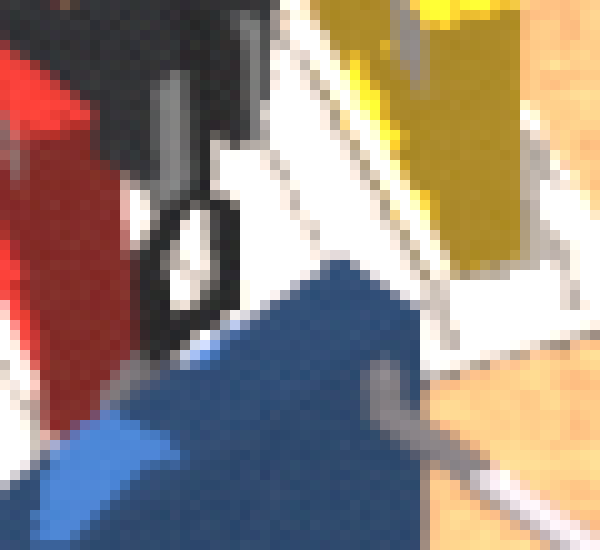

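apply_moves(plan=[{"tx": 8, "ty": -12.5, "tz": 1, "rx": 0, "ry": 0, "rz": 0, "jaw": -1}, {"tx": 16, "ty": -25, "tz": 1, "rx": 0, "ry": 0, "rz": 0, "jaw": -1}, {"tx": 23, "ty": -36, "tz": 1, "rx": 0, "ry": 0, "rz": 0, "jaw": -1}, {"tx": 23, "ty": -36, "tz": 1, "rx": 0, "ry": 0, "rz": 0, "jaw": -1}])

```text
time_s: 8.2
position: [0.54, -0.0508, 0.2748]
tool_rot: [[-0.533, 0.846, -0.005], [0.846, 0.533, -0.004], [-0.001, -0.006, -1.0]]
ft_force: [0.2, 0.1, -4.3]
grip_width: 0.0154
```

```bash
python3 - <<'E'
from h import *
snap('side','s7'); st()
d=load('s7');im=cv2.cvtColor(d['im'],cv2.COLOR_RGB2BGR)
cv2.imwrite('pics/s7zz.png',cv2.convertScaleAbs(cv2.resize(im[195:250,275:335],None,fx=10,fy=10,interpolation=cv2.INTER_NEAREST),alpha=2,beta=10))
E
```

```text
time_s 8.25
q [-17.6724  19.537   70.6151  -0.2844  90.0755 -49.9036]
position [ 0.5394 -0.0499  0.2749]
tool_rot [[-0.5333  0.8459 -0.0053]
 [ 0.8459  0.5333 -0.0035]
 [-0.0002 -0.0064 -1.    ]]
ft_force [ 0.8087  1.0663 -2.6911]
wrist_torque [0.0603 0.0305 0.0018]
grip_width 0.014790302197908394
```

View pics/s7zz.png

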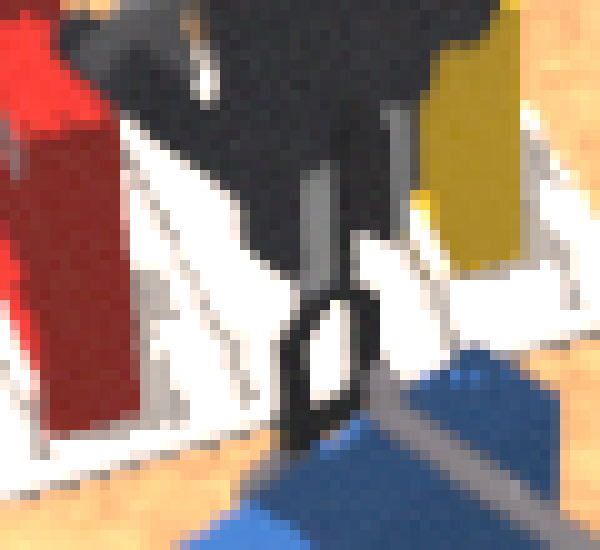

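apply_moves(plan=[{"tx": 3.8, "ty": -5.9, "tz": 0, "rx": 0, "ry": 0, "rz": 0, "jaw": -1}, {"tx": 7.6, "ty": -11.8, "tz": 0, "rx": 0, "ry": 0, "rz": 0, "jaw": -1}, {"tx": 11.4, "ty": -17.7, "tz": 0, "rx": 0, "ry": 0, "rz": 0, "jaw": -1}, {"tx": 11.4, "ty": -17.7, "tz": 0, "rx": 0, "ry": 0, "rz": 0, "jaw": -1}])

```text
time_s: 8.65
position: [0.5513, -0.0683, 0.2747]
tool_rot: [[-0.533, 0.846, -0.005], [0.846, 0.533, -0.004], [-0.0, -0.006, -1.0]]
ft_force: [-0.6, 0.5, -3.4]
grip_width: 0.0152
```

apply_moves(plan=[{"tx": 4, "ty": -6, "tz": 0, "rx": 0, "ry": 0, "rz": 0, "jaw": -1}, {"tx": 8.6, "ty": -13.4, "tz": 0, "rx": 0, "ry": 0, "rz": 0, "jaw": -1}, {"tx": 8.6, "ty": -13.4, "tz": 0, "rx": 0, "ry": 0, "rz": 0, "jaw": -1}])

```text
time_s: 8.95
position: [0.5604, -0.0827, 0.2744]
tool_rot: [[-0.532, 0.847, -0.005], [0.847, 0.532, -0.004], [-0.0, -0.007, -1.0]]
ft_force: [0.5, 0.3, -2.7]
grip_width: 0.0151
```

```bash
python3 - <<'E'
from h import *
snap('side','s8'); st()
d=load('s8');im=cv2.cvtColor(d['im'],cv2.COLOR_RGB2BGR)
cv2.imwrite('pics/s8zz.png',cv2.convertScaleAbs(cv2.resize(im[195:250,285:345],None,fx=10,fy=10,interpolation=cv2.INTER_NEAREST),alpha=2,beta=10))
E
```

```text
time_s 9.0
q [-20.1934  22.1136  66.6991  -0.2993  91.4142 -52.3581]
position [ 0.5601 -0.0822  0.2745]
tool_rot [[-0.5323  0.8466 -0.0055]
 [ 0.8466  0.5322 -0.0035]
 [-0.0001 -0.0066 -1.    ]]
ft_force [-0.4334  0.465  -3.8156]
wrist_torque [0.0419 0.0257 0.0048]
grip_width 0.015285757264887337
```

View pics/s8zz.png

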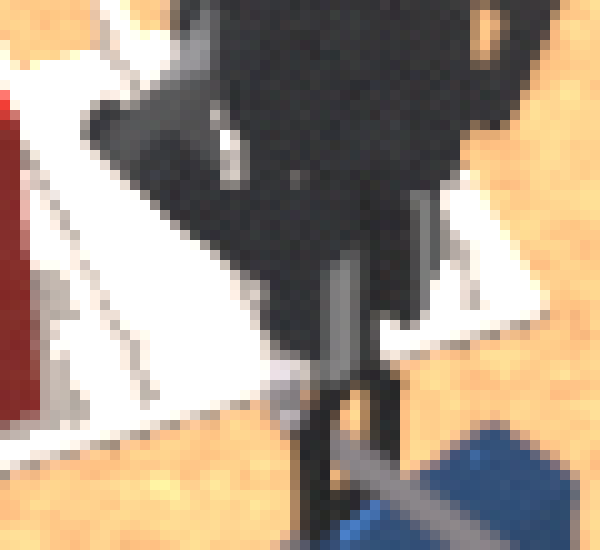

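apply_moves(plan=[{"tx": 0, "ty": 0, "tz": -5, "rx": 0, "ry": 0, "rz": 0, "jaw": -1}, {"tx": 0, "ty": 0, "tz": -10, "rx": 0, "ry": 0, "rz": 0, "jaw": -1}, {"tx": 0, "ty": 0, "tz": -14, "rx": 0, "ry": 0, "rz": 0, "jaw": -1}, {"tx": 0, "ty": 0, "tz": -14, "rx": 0, "ry": 0, "rz": 0, "jaw": -1}])

```text
time_s: 9.4
position: [0.5598, -0.082, 0.2597]
tool_rot: [[-0.532, 0.846, -0.007], [0.846, 0.532, -0.003], [0.001, -0.007, -1.0]]
ft_force: [-0.4, -0.7, -2.4]
grip_width: 0.0152
```

apply_moves(plan=[{"tx": 0, "ty": 0, "tz": -1, "rx": 0, "ry": 0, "rz": 0, "jaw": -1}, {"tx": 0, "ty": 0, "tz": -1, "rx": 0, "ry": 0, "rz": 0, "jaw": -1}])

```text
time_s: 9.6
position: [0.5597, -0.0819, 0.2585]
tool_rot: [[-0.533, 0.846, -0.007], [0.846, 0.533, -0.003], [0.001, -0.008, -1.0]]
ft_force: [-0.6, -0.6, -2.4]
grip_width: 0.015
```

apply_moves(plan=[{"tx": 0, "ty": 0, "tz": -1, "rx": 0, "ry": 0, "rz": 0, "jaw": -1}, {"tx": 0, "ty": 0, "tz": -1, "rx": 0, "ry": 0, "rz": 0, "jaw": -1}])

```text
time_s: 9.8
position: [0.5597, -0.0819, 0.2575]
tool_rot: [[-0.533, 0.846, -0.007], [0.846, 0.533, -0.003], [0.001, -0.008, -1.0]]
ft_force: [0.1, -0.7, -2.8]
grip_width: 0.0149
```

apply_moves(plan=[{"tx": 0, "ty": 0, "tz": -1, "rx": 0, "ry": 0, "rz": 0, "jaw": -1}, {"tx": 0, "ty": 0, "tz": -1, "rx": 0, "ry": 0, "rz": 0, "jaw": -1}])

```text
time_s: 10.0
position: [0.5599, -0.0818, 0.2569]
tool_rot: [[-0.533, 0.846, -0.006], [0.846, 0.533, -0.003], [0.001, -0.007, -1.0]]
ft_force: [0.0, 1.0, 1.1]
grip_width: 0.0147
```

apply_moves(plan=[{"tx": 0, "ty": 0, "tz": -0.6, "rx": 0, "ry": 0, "rz": 0, "jaw": -1}, {"tx": 0, "ty": 0, "tz": -0.6, "rx": 0, "ry": 0, "rz": 0, "jaw": -1}])

```text
time_s: 10.2
position: [0.5599, -0.0819, 0.2568]
tool_rot: [[-0.533, 0.846, -0.005], [0.846, 0.533, -0.003], [0.0, -0.006, -1.0]]
ft_force: [-1.1, 1.0, 2.2]
grip_width: 0.0151
```

apply_moves(plan=[{"tx": 3, "ty": -4.7, "tz": 1.5, "rx": 0, "ry": 0, "rz": 0.008, "jaw": -1}, {"tx": 8, "ty": -12.5, "tz": 1.5, "rx": 0, "ry": 0, "rz": 0.008, "jaw": -1}, {"tx": 14, "ty": -21.8, "tz": 1.5, "rx": 0, "ry": 0, "rz": 0.008, "jaw": -1}, {"tx": 20, "ty": -31.2, "tz": 1.5, "rx": 0, "ry": 0, "rz": 0.008, "jaw": -1}, {"tx": 26, "ty": -40.5, "tz": 1.5, "rx": 0, "ry": 0, "rz": 0.008, "jaw": -1}, {"tx": 31, "ty": -48.3, "tz": 1.5, "rx": 0, "ry": 0, "rz": 0.008, "jaw": -1}, {"tx": 35, "ty": -54.5, "tz": 1.5, "rx": 0, "ry": 0, "rz": 0.008, "jaw": -1}, {"tx": 37.8, "ty": -58.9, "tz": 1.5, "rx": 0, "ry": 0, "rz": 0.008, "jaw": -1}, {"tx": 37.8, "ty": -58.9, "tz": 1.5, "rx": 0, "ry": 0, "rz": 0.008, "jaw": -1}])

```text
time_s: 11.1
position: [0.598, -0.1413, 0.2581]
tool_rot: [[-0.539, 0.842, -0.006], [0.842, 0.539, -0.003], [0.0, -0.006, -1.0]]
ft_force: [-0.2, 0.3, -3.2]
grip_width: 0.0152
```

```bash
python3 - <<'E'
from h import *
snap('side','s9'); snap('wrist','w9');st()
d=load('s9');im=cv2.cvtColor(d['im'],cv2.COLOR_RGB2BGR)
cv2.imwrite('pics/s9zz.png',cv2.convertScaleAbs(cv2.resize(im[210:310,285:405],None,fx=6,fy=6,interpolation=cv2.INTER_NEAREST),alpha=2,beta=10))
E
```

```text
time_s 11.2
q [-24.1428  27.6747  60.205   -0.2976  92.3358 -56.8024]
position [ 0.5976 -0.1406  0.2583]
tool_rot [[-0.5395  0.842  -0.0056]
 [ 0.842   0.5395 -0.0032]
 [ 0.0003 -0.0064 -1.    ]]
ft_force [-0.157   1.0699 -2.371 ]
wrist_torque [-0.0179 -0.0471  0.054 ]
grip_width 0.015112914880115796
```

View pics/s9zz.png

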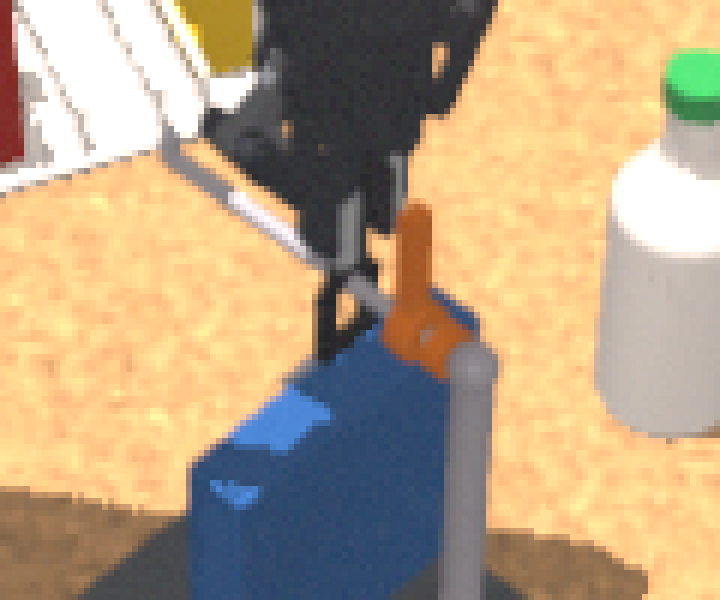

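apply_moves(plan=[{"tx": 1.1, "ty": -1.7, "tz": 0, "rx": 0, "ry": 0, "rz": 0, "jaw": -1}, {"tx": 2.2, "ty": -3.4, "tz": 0, "rx": 0, "ry": 0, "rz": 0, "jaw": -1}, {"tx": 3.2, "ty": -5, "tz": 0, "rx": 0, "ry": 0, "rz": 0, "jaw": -1}, {"tx": 4.3, "ty": -6.7, "tz": 0, "rx": 0, "ry": 0, "rz": 0, "jaw": -1}, {"tx": 4.3, "ty": -6.7, "tz": 0, "rx": 0, "ry": 0, "rz": 0, "jaw": -1}])

```text
time_s: 11.7
position: [0.602, -0.1475, 0.2582]
tool_rot: [[-0.539, 0.842, -0.006], [0.842, 0.539, -0.003], [0.0, -0.006, -1.0]]
ft_force: [0.5, -0.4, -2.6]
grip_width: 0.0147
```

apply_moves(plan=[{"tx": 0.8, "ty": -1.3, "tz": 0, "rx": 0, "ry": 0, "rz": 0, "jaw": -1}, {"tx": 1.6, "ty": -2.5, "tz": 0, "rx": 0, "ry": 0, "rz": 0, "jaw": -1}, {"tx": 1.6, "ty": -2.5, "tz": 0, "rx": 0, "ry": 0, "rz": 0, "jaw": -1}])

```text
time_s: 12.0
position: [0.6037, -0.1502, 0.2582]
tool_rot: [[-0.539, 0.842, -0.006], [0.842, 0.539, -0.003], [0.0, -0.006, -1.0]]
ft_force: [-0.1, 0.2, -3.3]
grip_width: 0.015
```

apply_moves(plan=[{"tx": 0.5, "ty": -0.8, "tz": 0, "rx": 0, "ry": 0, "rz": 0, "jaw": -1}, {"tx": 1.1, "ty": -1.7, "tz": 0, "rx": 0, "ry": 0, "rz": 0, "jaw": -1}, {"tx": 1.1, "ty": -1.7, "tz": 0, "rx": 0, "ry": 0, "rz": 0, "jaw": -1}])

```text
time_s: 12.3
position: [0.6049, -0.152, 0.2581]
tool_rot: [[-0.539, 0.842, -0.006], [0.842, 0.539, -0.003], [0.0, -0.006, -1.0]]
ft_force: [-1.1, -0.2, -3.2]
grip_width: 0.0151
```

apply_moves(plan=[{"tx": 0.5, "ty": -0.8, "tz": 0, "rx": 0, "ry": 0, "rz": 0, "jaw": -1}, {"tx": 1.1, "ty": -1.7, "tz": 0, "rx": 0, "ry": 0, "rz": 0, "jaw": -1}, {"tx": 1.1, "ty": -1.7, "tz": 0, "rx": 0, "ry": 0, "rz": 0, "jaw": -1}])

```text
time_s: 12.6
position: [0.606, -0.1538, 0.2581]
tool_rot: [[-0.539, 0.842, -0.006], [0.842, 0.539, -0.003], [0.0, -0.006, -1.0]]
ft_force: [-0.2, 0.1, -2.2]
grip_width: 0.0152
```

apply_moves(plan=[{"tx": 0.5, "ty": -0.8, "tz": 0, "rx": 0, "ry": 0, "rz": 0, "jaw": -1}, {"tx": 0.8, "ty": -1.3, "tz": 0, "rx": 0, "ry": 0, "rz": 0, "jaw": -1}, {"tx": 0.8, "ty": -1.3, "tz": 0, "rx": 0, "ry": 0, "rz": 0, "jaw": -1}])

```text
time_s: 12.9
position: [0.6069, -0.1552, 0.258]
tool_rot: [[-0.539, 0.842, -0.006], [0.842, 0.539, -0.003], [0.0, -0.007, -1.0]]
ft_force: [-0.2, -0.6, -2.1]
grip_width: 0.0152
```

apply_moves(plan=[{"tx": 0.5, "ty": -0.8, "tz": 0, "rx": 0, "ry": 0, "rz": 0, "jaw": -1}, {"tx": 0.5, "ty": -0.8, "tz": 0, "rx": 0, "ry": 0, "rz": 0, "jaw": -1}])

```text
time_s: 13.1
position: [0.6074, -0.1561, 0.2581]
tool_rot: [[-0.539, 0.842, -0.006], [0.842, 0.539, -0.003], [0.0, -0.007, -1.0]]
ft_force: [0.1, -0.2, -3.7]
grip_width: 0.0147
```

apply_moves(plan=[{"tx": 0.4, "ty": -0.6, "tz": 0, "rx": 0, "ry": 0, "rz": 0, "jaw": -1}, {"tx": 0.8, "ty": -1.3, "tz": 0, "rx": 0, "ry": 0, "rz": 0, "jaw": -1}, {"tx": 0.8, "ty": -1.3, "tz": 0, "rx": 0, "ry": 0, "rz": 0, "jaw": -1}])

```text
time_s: 13.4
position: [0.6083, -0.1575, 0.258]
tool_rot: [[-0.539, 0.842, -0.006], [0.842, 0.539, -0.003], [0.0, -0.007, -1.0]]
ft_force: [-0.0, -0.3, -2.6]
grip_width: 0.0152
```

apply_moves(plan=[{"tx": 0.5, "ty": -0.8, "tz": 0, "rx": 0, "ry": 0, "rz": 0, "jaw": -1}, {"tx": 0.5, "ty": -0.8, "tz": 0, "rx": 0, "ry": 0, "rz": 0, "jaw": -1}])

```text
time_s: 13.6
position: [0.6088, -0.1585, 0.258]
tool_rot: [[-0.539, 0.842, -0.006], [0.842, 0.539, -0.003], [0.0, -0.007, -1.0]]
ft_force: [0.1, -0.0, -2.8]
grip_width: 0.0152
```

apply_moves(plan=[{"tx": 0.5, "ty": -0.8, "tz": 0, "rx": 0, "ry": 0, "rz": 0, "jaw": -1}, {"tx": 0.5, "ty": -0.8, "tz": 0, "rx": 0, "ry": 0, "rz": 0, "jaw": -1}])

```text
time_s: 13.8
position: [0.6094, -0.1593, 0.258]
tool_rot: [[-0.539, 0.842, -0.006], [0.843, 0.539, -0.003], [0.0, -0.007, -1.0]]
ft_force: [-1.1, 0.2, -3.2]
grip_width: 0.0148
```

apply_moves(plan=[{"tx": 0.5, "ty": -0.8, "tz": 0, "rx": 0, "ry": 0, "rz": 0, "jaw": -1}, {"tx": 0.5, "ty": -0.8, "tz": 0, "rx": 0, "ry": 0, "rz": 0, "jaw": -1}])

```text
time_s: 14.0
position: [0.6099, -0.1603, 0.2579]
tool_rot: [[-0.539, 0.843, -0.006], [0.843, 0.539, -0.003], [0.0, -0.007, -1.0]]
ft_force: [0.0, -0.2, -2.8]
grip_width: 0.015
```

apply_moves(plan=[{"tx": 0.5, "ty": -0.8, "tz": 0, "rx": 0, "ry": 0, "rz": 0, "jaw": -1}, {"tx": 0.5, "ty": -0.8, "tz": 0, "rx": 0, "ry": 0, "rz": 0, "jaw": -1}])

```text
time_s: 14.2
position: [0.6104, -0.1612, 0.2579]
tool_rot: [[-0.539, 0.843, -0.006], [0.843, 0.539, -0.003], [0.0, -0.007, -1.0]]
ft_force: [0.4, -0.1, -2.0]
grip_width: 0.0152
```

```bash
python3 - <<'E'
from h import *
snap('side','s10'); snap('wrist','w10');st()
d=load('s10');im=cv2.cvtColor(d['im'],cv2.COLOR_RGB2BGR)
cv2.imwrite('pics/s10zz.png',cv2.convertScaleAbs(cv2.resize(im[210:310,285:405],None,fx=6,fy=6,interpolation=cv2.INTER_NEAREST),alpha=2,beta=10))
E
```

```text
time_s 14.3
q [-25.3765  29.5752  56.9902  -0.3174  93.6398 -57.9882]
position [ 0.6104 -0.1611  0.2579]
tool_rot [[-0.5387  0.8425 -0.0056]
 [ 0.8425  0.5386 -0.0035]
 [ 0.0001 -0.0066 -1.    ]]
ft_force [ 0.2079 -0.4803 -1.2583]
wrist_torque [-0.0164  0.0385  0.0073]
grip_width 0.014776781506860435
```

View pics/s10zz.png

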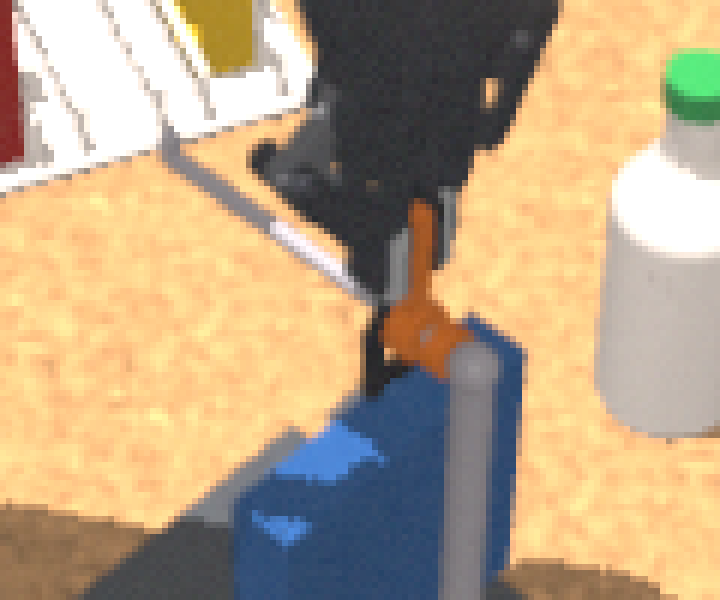

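apply_moves(plan=[{"tx": 0.5, "ty": -0.8, "tz": 0, "rx": 0, "ry": 0, "rz": 0, "jaw": -1}, {"tx": 0.5, "ty": -0.8, "tz": 0, "rx": 0, "ry": 0, "rz": 0, "jaw": -1}])

```text
time_s: 14.5
position: [0.6107, -0.1614, 0.2579]
tool_rot: [[-0.539, 0.842, -0.006], [0.842, 0.539, -0.003], [0.001, -0.007, -1.0]]
ft_force: [-2.7, 3.2, -2.6]
grip_width: 0.015
```

apply_moves(plan=[{"tx": 0.5, "ty": -0.8, "tz": 0, "rx": 0, "ry": 0, "rz": 0, "jaw": -1}, {"tx": 0.5, "ty": -0.8, "tz": 0, "rx": 0, "ry": 0, "rz": 0, "jaw": -1}])

```text
time_s: 14.7
position: [0.6107, -0.1615, 0.2579]
tool_rot: [[-0.539, 0.842, -0.008], [0.842, 0.539, -0.001], [0.003, -0.007, -1.0]]
ft_force: [-4.0, 5.6, -1.6]
grip_width: 0.0152
```

apply_moves(plan=[{"tx": 0.5, "ty": -0.8, "tz": 0, "rx": 0, "ry": 0, "rz": 0, "jaw": -1}, {"tx": 0.5, "ty": -0.8, "tz": 0, "rx": 0, "ry": 0, "rz": 0, "jaw": -1}])

```text
time_s: 14.9
position: [0.6107, -0.1615, 0.2579]
tool_rot: [[-0.54, 0.842, -0.01], [0.842, 0.54, 0.0], [0.006, -0.008, -1.0]]
ft_force: [-4.8, 5.5, -0.2]
grip_width: 0.0152
```

apply_moves(plan=[{"tx": 0.6, "ty": -0.9, "tz": 0, "rx": 0, "ry": 0, "rz": 0, "jaw": -1}, {"tx": 0.6, "ty": -0.9, "tz": 0, "rx": 0, "ry": 0, "rz": 0, "jaw": -1}, {"tx": 0.6, "ty": -0.9, "tz": 0, "rx": 0, "ry": 0, "rz": 0, "jaw": -1}])

```text
time_s: 15.2
position: [0.6107, -0.1614, 0.2579]
tool_rot: [[-0.54, 0.841, -0.011], [0.841, 0.54, 0.002], [0.008, -0.008, -1.0]]
ft_force: [-5.1, 6.2, -1.0]
grip_width: 0.0151
```

apply_moves(plan=[{"tx": 0.6, "ty": -0.9, "tz": 0, "rx": 0, "ry": 0, "rz": 0, "jaw": -1}, {"tx": 0.6, "ty": -0.9, "tz": 0, "rx": 0, "ry": 0, "rz": 0, "jaw": -1}, {"tx": 0.6, "ty": -0.9, "tz": 0, "rx": 0, "ry": 0, "rz": 0, "jaw": -1}])

```text
time_s: 15.5
position: [0.6106, -0.1614, 0.2579]
tool_rot: [[-0.541, 0.841, -0.013], [0.841, 0.541, 0.004], [0.01, -0.009, -1.0]]
ft_force: [-5.7, 5.7, -1.1]
grip_width: 0.0151
```

apply_moves(plan=[{"tx": -0.1, "ty": 0.2, "tz": -0.5, "rx": -0.007, "ry": -0.008, "rz": 0, "jaw": -1}, {"tx": -0.1, "ty": 0.2, "tz": -1, "rx": -0.007, "ry": -0.008, "rz": 0, "jaw": -1}])

```text
time_s: 15.7
position: [0.6106, -0.1612, 0.257]
tool_rot: [[-0.541, 0.841, -0.004], [0.841, 0.541, -0.004], [-0.001, -0.006, -1.0]]
ft_force: [0.5, 0.3, -0.8]
grip_width: 0.015
```

apply_moves(plan=[{"tx": 0, "ty": 0, "tz": 0, "rx": 0, "ry": 0, "rz": 0, "jaw": -0.7}, {"tx": 0, "ty": 0, "tz": 0, "rx": 0, "ry": 0, "rz": 0, "jaw": -0.2}, {"tx": 0, "ty": 0, "tz": 0, "rx": 0, "ry": 0, "rz": 0, "jaw": 0.2}, {"tx": 0, "ty": 0, "tz": 0, "rx": 0, "ry": 0, "rz": 0, "jaw": 0.3}])

```text
time_s: 16.1
position: [0.6108, -0.1615, 0.2574]
tool_rot: [[-0.541, 0.841, -0.004], [0.841, 0.541, -0.004], [-0.002, -0.005, -1.0]]
ft_force: [-1.0, 0.4, 0.1]
grip_width: 0.0554
```

```bash
python3 - <<'E'
from h import *
snap('side','s11'); snap('wrist','w11');st()
d=load('s11');im=cv2.cvtColor(d['im'],cv2.COLOR_RGB2BGR)
cv2.imwrite('pics/s11zz.png',cv2.convertScaleAbs(cv2.resize(im[210:330,285:405],None,fx=5,fy=5,interpolation=cv2.INTER_NEAREST),alpha=2,beta=10))
E
```

```text
time_s 16.2
q [-25.391   29.5833  57.0841  -0.3147  93.4345 -58.162 ]
position [ 0.6107 -0.1614  0.2573]
tool_rot [[-0.541   0.841  -0.004 ]
 [ 0.841   0.541  -0.0042]
 [-0.0014 -0.0056 -1.    ]]
ft_force [0.4669 0.1745 0.132 ]
wrist_torque [ 0.0129  0.0252 -0.0329]
grip_width 0.05545671944322038
```

View pics/w11.png

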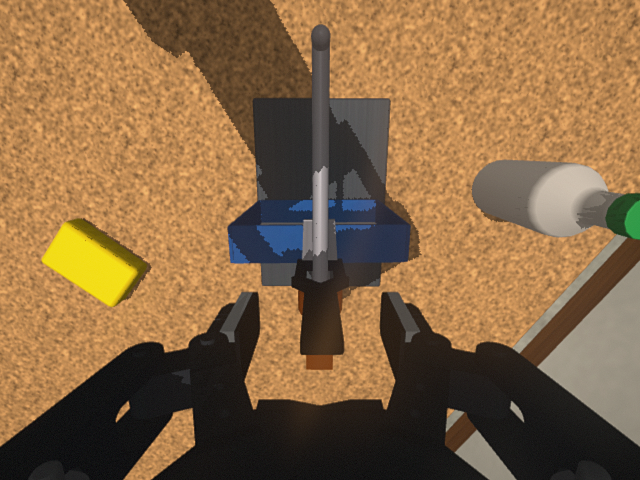

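View pics/s11zz.png

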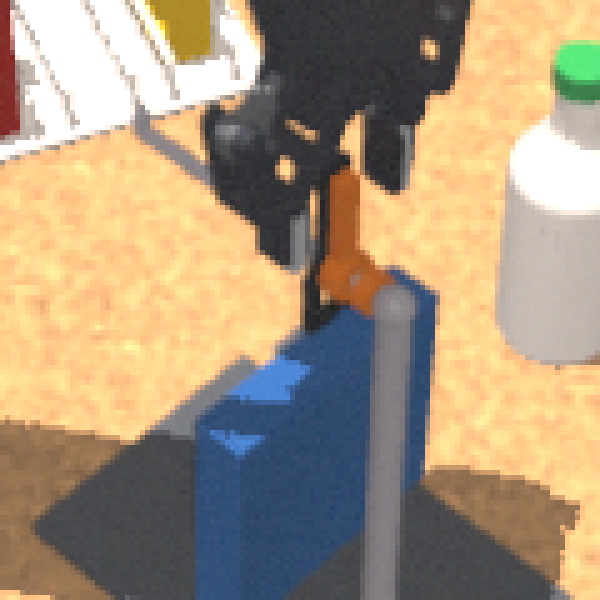

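apply_moves(plan=[{"tx": 0, "ty": 0, "tz": 25, "rx": 0, "ry": 0, "rz": 0, "jaw": 0.3}, {"tx": 0, "ty": 0, "tz": 55, "rx": 0, "ry": 0, "rz": 0, "jaw": 0.3}, {"tx": -10, "ty": 37, "tz": 65, "rx": 0, "ry": 0, "rz": 0.1, "jaw": 0.3}, {"tx": -22, "ty": 80, "tz": 65, "rx": 0, "ry": 0, "rz": 0.22, "jaw": 0.3}, {"tx": -34, "ty": 124, "tz": 65, "rx": 0, "ry": 0, "rz": 0.34, "jaw": 0.3}, {"tx": -46, "ty": 168, "tz": 65, "rx": 0, "ry": 0, "rz": 0.48, "jaw": 0.3}, {"tx": -58, "ty": 212, "tz": 65, "rx": 0, "ry": 0, "rz": 0.6, "jaw": 0.3}, {"tx": -70, "ty": 256, "tz": 65, "rx": 0, "ry": 0, "rz": 0.74, "jaw": 0.3}, {"tx": -82, "ty": 300, "tz": 65, "rx": 0, "ry": 0, "rz": 0.88, "jaw": 0.3}, {"tx": -93, "ty": 343, "tz": 65, "rx": 0, "ry": 0, "rz": 1.02, "jaw": 0.3}, {"tx": -104, "ty": 387, "tz": 65, "rx": 0, "ry": 0, "rz": 1.146, "jaw": 0.3}, {"tx": -104, "ty": 387, "tz": 65, "rx": 0, "ry": 0, "rz": 1.146, "jaw": 0.3}])

```text
time_s: 17.4
position: [0.505, 0.2299, 0.3226]
tool_rot: [[-0.988, -0.155, 0.003], [-0.155, 0.988, -0.004], [-0.002, -0.004, -1.0]]
ft_force: [0.2, -0.4, 0.4]
grip_width: 0.0557
```

apply_moves(plan=[{"tx": 0, "ty": 0, "tz": 0, "rx": 0, "ry": 0, "rz": 0, "jaw": 0.3}])

```text
time_s: 17.5
position: [0.5048, 0.2304, 0.3226]
tool_rot: [[-0.988, -0.156, 0.003], [-0.156, 0.988, -0.004], [-0.002, -0.005, -1.0]]
ft_force: [-0.1, 0.1, -0.4]
grip_width: 0.0552
```

```bash
python3 - <<'E'
from h import *
snap('wrist','w12');st()
d=load('w12')
for n,p in [('red',[.5065,.2256,.255])]: print(n,proj(d,p))
E
```

```text
time_s 17.55
q [ 12.4125  19.6611  62.7401  -0.2601  97.491  -86.5834]
position [0.5048 0.2302 0.3227]
tool_rot [[-0.9878 -0.1558  0.0028]
 [-0.1558  0.9878 -0.004 ]
 [-0.0021 -0.0044 -1.    ]]
ft_force [0.633  0.3844 0.118 ]
wrist_torque [-0.0781  0.0084  0.0448]
grip_width 0.05549754637888694
red [311.4205 261.034 ]
```

View pics/w12.png

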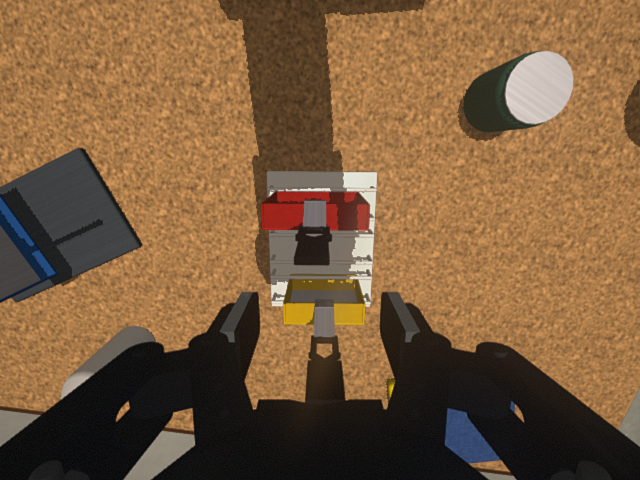

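apply_moves(plan=[{"tx": 2.2, "ty": -4.6, "tz": -25, "rx": 0, "ry": 0, "rz": -0.01, "jaw": 0.3}, {"tx": 2.2, "ty": -4.6, "tz": -60, "rx": 0, "ry": 0, "rz": -0.01, "jaw": 0.3}, {"tx": 2.2, "ty": -4.6, "tz": -92, "rx": 0, "ry": 0, "rz": -0.01, "jaw": 0.1}, {"tx": 2.2, "ty": -4.6, "tz": -105.5, "rx": 0, "ry": 0, "rz": -0.01, "jaw": -0.1}, {"tx": 2.2, "ty": -4.6, "tz": -105.5, "rx": 0, "ry": 0, "rz": -0.01, "jaw": -0.1}])

```text
time_s: 18.05
position: [0.5068, 0.2242, 0.2153]
tool_rot: [[-0.99, -0.143, -0.001], [-0.143, 0.99, -0.005], [0.002, -0.005, -1.0]]
ft_force: [-0.8, 0.4, 1.0]
grip_width: 0.0384
```

```bash
python3 - <<'E'
from h import *
snap('wrist','w13');st()
E
```

```text
time_s 18.1
q [ 11.7739  22.9075  75.013   -0.269   82.0345 -86.4565]
position [0.5074 0.2246 0.217 ]
tool_rot [[-0.9896 -0.1438  0.0017]
 [-0.1438  0.9896 -0.0044]
 [-0.0011 -0.0046 -1.    ]]
ft_force [ 0.1901 -0.3065  0.6232]
wrist_torque [-0.0079  0.0247 -0.0159]
grip_width 0.038414480803661125
```

View pics/w13.png

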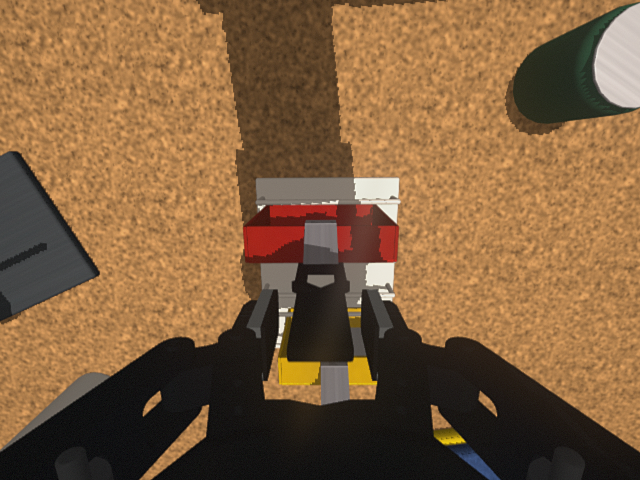

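apply_moves(plan=[{"tx": 0, "ty": 0, "tz": 0, "rx": 0, "ry": 0, "rz": 0, "jaw": -0.6}, {"tx": 0, "ty": 0, "tz": 0, "rx": 0, "ry": 0, "rz": 0, "jaw": -1}, {"tx": 0, "ty": 0, "tz": 0, "rx": 0, "ry": 0, "rz": 0, "jaw": -1}, {"tx": 0, "ty": 0, "tz": 0, "rx": 0, "ry": 0, "rz": 0, "jaw": -1}])

```text
time_s: 18.5
position: [0.5081, 0.2243, 0.2184]
tool_rot: [[-0.99, -0.143, 0.005], [-0.143, 0.99, -0.004], [-0.004, -0.005, -1.0]]
ft_force: [0.3, -2.9, 6.7]
grip_width: 0.0227
```

apply_moves(plan=[{"tx": 0, "ty": 0, "tz": 10, "rx": 0, "ry": 0, "rz": 0, "jaw": -1}, {"tx": 0, "ty": 0, "tz": 25, "rx": 0, "ry": 0, "rz": 0, "jaw": -1}, {"tx": 0, "ty": 0, "tz": 45, "rx": 0, "ry": 0, "rz": 0, "jaw": -1}, {"tx": 0, "ty": 0, "tz": 62, "rx": 0, "ry": 0, "rz": 0, "jaw": -1}, {"tx": 0, "ty": 0, "tz": 66, "rx": 0, "ry": 0, "rz": 0, "jaw": -1}, {"tx": 0, "ty": 0, "tz": 66, "rx": 0, "ry": 0, "rz": 0, "jaw": -1}])

```text
time_s: 19.1
position: [0.508, 0.2244, 0.2845]
tool_rot: [[-0.99, -0.144, 0.005], [-0.144, 0.99, -0.004], [-0.004, -0.005, -1.0]]
ft_force: [0.3, -0.3, -4.1]
grip_width: 0.0231
```

apply_moves(plan=[{"tx": 5, "ty": -38, "tz": 0, "rx": 0, "ry": 0, "rz": 0, "jaw": -1}, {"tx": 11, "ty": -80, "tz": 0, "rx": 0, "ry": 0, "rz": 0, "jaw": -1}, {"tx": 15, "ty": -115, "tz": 0, "rx": 0, "ry": 0, "rz": 0, "jaw": -1}, {"tx": 18, "ty": -145, "tz": 0, "rx": 0, "ry": 0, "rz": -0.08, "jaw": -1}, {"tx": 18, "ty": -160, "tz": 0, "rx": 0, "ry": 0, "rz": -0.2, "jaw": -1}, {"tx": 18, "ty": -175, "tz": 0, "rx": 0, "ry": 0, "rz": -0.33, "jaw": -1}, {"tx": 17, "ty": -188, "tz": 0, "rx": 0, "ry": 0, "rz": -0.46, "jaw": -1}, {"tx": 16, "ty": -200, "tz": 0, "rx": 0, "ry": 0, "rz": -0.6, "jaw": -1}, {"tx": 14, "ty": -212, "tz": 0, "rx": 0, "ry": 0, "rz": -0.74, "jaw": -1}, {"tx": 12, "ty": -222, "tz": -3, "rx": 0, "ry": 0, "rz": -0.88, "jaw": -1}, {"tx": 10, "ty": -230, "tz": -6, "rx": 0, "ry": 0, "rz": -1.02, "jaw": -1}, {"tx": 8, "ty": -237, "tz": -7, "rx": 0, "ry": 0, "rz": -1.145, "jaw": -1}])

```text
time_s: 20.3
position: [0.5153, -0.0129, 0.276]
tool_rot: [[-0.535, 0.845, -0.005], [0.845, 0.535, -0.006], [-0.002, -0.007, -1.0]]
ft_force: [-0.5, -0.2, -3.6]
grip_width: 0.0232
```

apply_moves(plan=[{"tx": 0, "ty": 0, "tz": 0, "rx": 0, "ry": 0, "rz": 0, "jaw": -1}, {"tx": 0, "ty": 0, "tz": 0, "rx": 0, "ry": 0, "rz": 0, "jaw": -1}])

```text
time_s: 20.5
position: [0.515, -0.0127, 0.2751]
tool_rot: [[-0.537, 0.844, -0.007], [0.844, 0.537, -0.005], [-0.001, -0.008, -1.0]]
ft_force: [-0.1, -0.1, -3.1]
grip_width: 0.0228
```

```bash
python3 - <<'E'
from h import *
snap('side','s14'); st()
d=load('s14');im=cv2.cvtColor(d['im'],cv2.COLOR_RGB2BGR)
cv2.imwrite('pics/s14zz.png',cv2.convertScaleAbs(cv2.resize(im[195:250,275:335],None,fx=10,fy=10,interpolation=cv2.INTER_NEAREST),alpha=2,beta=10))
P=np.array(env.observe()['position'])-[0,0,.0244]
for z in (5,-28): print((proj(d,P+[0,0,z/1000])-[275,195])*10)
E
```

```text
time_s 20.55
q [-14.3866  16.7835  74.599   -0.3687  88.8716 -46.8707]
position [ 0.5152 -0.0126  0.2754]
tool_rot [[-0.5372  0.8434 -0.0059]
 [ 0.8435  0.5372 -0.0051]
 [-0.0012 -0.0077 -1.    ]]
ft_force [-0.869  -0.5696 -3.6907]
wrist_torque [-0.0608 -0.0498  0.0241]
grip_width 0.023217802711146596
[168.1101 201.4264]
[175.3544 306.5727]
```

View pics/s14zz.png

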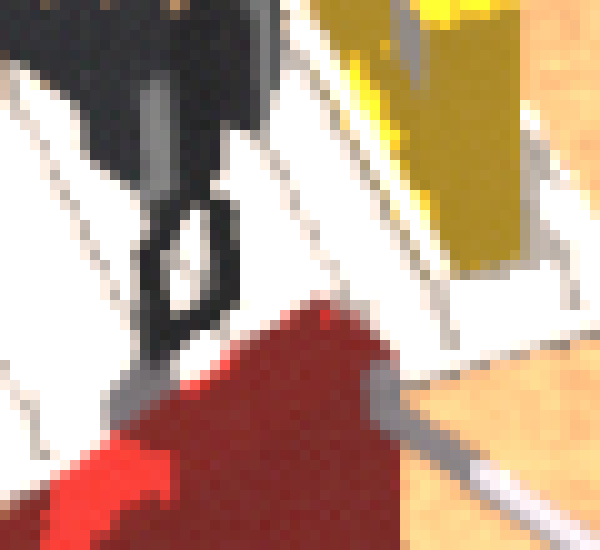

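apply_moves(plan=[{"tx": -1.2, "ty": -0.8, "tz": 2, "rx": 0, "ry": 0, "rz": 0, "jaw": -1}, {"tx": 7, "ty": -13.3, "tz": 2, "rx": 0, "ry": 0, "rz": 0, "jaw": -1}, {"tx": 14, "ty": -24.5, "tz": 2, "rx": 0, "ry": 0, "rz": 0, "jaw": -1}, {"tx": 20, "ty": -33.8, "tz": 2, "rx": 0, "ry": 0, "rz": 0, "jaw": -1}, {"tx": 23, "ty": -38.5, "tz": 2, "rx": 0, "ry": 0, "rz": 0, "jaw": -1}, {"tx": 23, "ty": -38.5, "tz": 2, "rx": 0, "ry": 0, "rz": 0, "jaw": -1}])

```text
time_s: 21.15
position: [0.5386, -0.0519, 0.277]
tool_rot: [[-0.536, 0.844, -0.006], [0.844, 0.536, -0.005], [-0.001, -0.008, -1.0]]
ft_force: [0.1, 0.5, -3.4]
grip_width: 0.0229
```

```bash
python3 - <<'E'
from h import *
snap('side','s15'); st()
d=load('s15');im=cv2.cvtColor(d['im'],cv2.COLOR_RGB2BGR)
cv2.imwrite('pics/s15zz.png',cv2.convertScaleAbs(cv2.resize(im[195:250,275:335],None,fx=10,fy=10,interpolation=cv2.INTER_NEAREST),alpha=2,beta=10))
E
```

```text
time_s 21.2
q [-17.8203  19.3893  70.4631  -0.3769  90.4129 -50.2825]
position [ 0.5383 -0.0514  0.2772]
tool_rot [[-0.5367  0.8437 -0.0064]
 [ 0.8438  0.5367 -0.0048]
 [-0.0006 -0.008  -1.    ]]
ft_force [-0.0688 -0.5755 -3.699 ]
wrist_torque [-0.0136  0.0229 -0.0374]
grip_width 0.023030591552239806
```

View pics/s15zz.png

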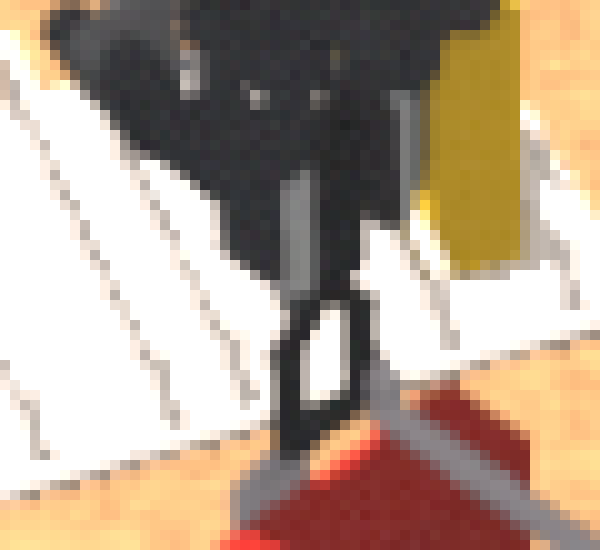

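apply_moves(plan=[{"tx": 4, "ty": -6.2, "tz": 0, "rx": 0, "ry": 0, "rz": 0, "jaw": -1}, {"tx": 8, "ty": -12.4, "tz": 0, "rx": 0, "ry": 0, "rz": 0, "jaw": -1}, {"tx": 12, "ty": -18.6, "tz": 0, "rx": 0, "ry": 0, "rz": 0, "jaw": -1}, {"tx": 12, "ty": -18.6, "tz": 0, "rx": 0, "ry": 0, "rz": 0, "jaw": -1}])

```text
time_s: 21.6
position: [0.5508, -0.0709, 0.2769]
tool_rot: [[-0.536, 0.844, -0.006], [0.844, 0.536, -0.005], [-0.001, -0.008, -1.0]]
ft_force: [-1.1, 0.6, -2.7]
grip_width: 0.023
```

apply_moves(plan=[{"tx": 4, "ty": -6.2, "tz": 0, "rx": 0, "ry": 0, "rz": 0, "jaw": -1}, {"tx": 8.8, "ty": -13.5, "tz": 0, "rx": 0, "ry": 0, "rz": 0, "jaw": -1}, {"tx": 8.8, "ty": -13.5, "tz": 0, "rx": 0, "ry": 0, "rz": 0, "jaw": -1}])

```text
time_s: 21.9
position: [0.5601, -0.0854, 0.2767]
tool_rot: [[-0.535, 0.845, -0.006], [0.845, 0.535, -0.005], [-0.001, -0.008, -1.0]]
ft_force: [-0.8, 0.5, -4.0]
grip_width: 0.0231
```

```bash
python3 - <<'E'
from h import *
snap('side','s16'); st()
d=load('s16');im=cv2.cvtColor(d['im'],cv2.COLOR_RGB2BGR)
cv2.imwrite('pics/s16zz.png',cv2.convertScaleAbs(cv2.resize(im[195:255,285:345],None,fx=9,fy=9,interpolation=cv2.INTER_NEAREST),alpha=2,beta=10))
E
```

```text
time_s 21.95
q [-20.4145  22.0915  66.3764  -0.3964  91.7994 -52.8083]
position [ 0.5598 -0.0849  0.2767]
tool_rot [[-0.5356  0.8445 -0.0068]
 [ 0.8445  0.5355 -0.0049]
 [-0.0005 -0.0083 -1.    ]]
ft_force [ 0.5648  0.0052 -3.73  ]
wrist_torque [ 0.0052 -0.0281  0.0205]
grip_width 0.023325877310025146
```

View pics/s16zz.png

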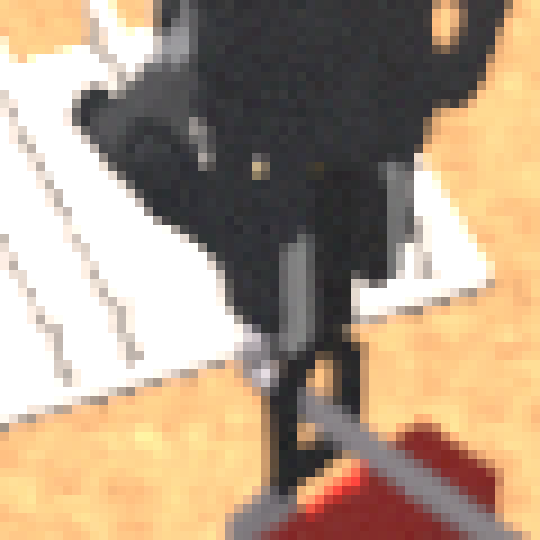

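apply_moves(plan=[{"tx": 1.2, "ty": 0.8, "tz": -5, "rx": 0, "ry": 0, "rz": 0, "jaw": -1}, {"tx": 1.2, "ty": 0.8, "tz": -10, "rx": 0, "ry": 0, "rz": 0, "jaw": -1}, {"tx": 1.2, "ty": 0.8, "tz": -15, "rx": 0, "ry": 0, "rz": 0, "jaw": -1}, {"tx": 1.2, "ty": 0.8, "tz": -15, "rx": 0, "ry": 0, "rz": 0, "jaw": -1}])

```text
time_s: 22.35
position: [0.5606, -0.0838, 0.2607]
tool_rot: [[-0.536, 0.844, -0.009], [0.844, 0.536, -0.004], [0.001, -0.009, -1.0]]
ft_force: [-0.2, 1.1, -2.1]
grip_width: 0.0229
```

apply_moves(plan=[{"tx": 0, "ty": 0, "tz": -1, "rx": 0, "ry": 0, "rz": 0, "jaw": -1}, {"tx": 0, "ty": 0, "tz": -1, "rx": 0, "ry": 0, "rz": 0, "jaw": -1}])

```text
time_s: 22.55
position: [0.5605, -0.0837, 0.2596]
tool_rot: [[-0.536, 0.844, -0.009], [0.844, 0.536, -0.004], [0.001, -0.01, -1.0]]
ft_force: [0.5, -0.6, -3.5]
grip_width: 0.0231
```

apply_moves(plan=[{"tx": 0, "ty": 0, "tz": -1, "rx": 0, "ry": 0, "rz": 0, "jaw": -1}, {"tx": 0, "ty": 0, "tz": -1, "rx": 0, "ry": 0, "rz": 0, "jaw": -1}])

```text
time_s: 22.75
position: [0.5608, -0.0837, 0.259]
tool_rot: [[-0.536, 0.844, -0.008], [0.844, 0.536, -0.004], [0.0, -0.009, -1.0]]
ft_force: [-0.3, 0.9, -2.2]
grip_width: 0.0232
```

apply_moves(plan=[{"tx": 3, "ty": -4.7, "tz": 1.2, "rx": 0, "ry": 0, "rz": 0, "jaw": -1}, {"tx": 8, "ty": -12.5, "tz": 1.2, "rx": 0, "ry": 0, "rz": 0, "jaw": -1}, {"tx": 14, "ty": -21.8, "tz": 1.2, "rx": 0, "ry": 0, "rz": 0, "jaw": -1}, {"tx": 20, "ty": -31.2, "tz": 1.2, "rx": 0, "ry": 0, "rz": 0, "jaw": -1}, {"tx": 26, "ty": -40.5, "tz": 1.2, "rx": 0, "ry": 0, "rz": 0, "jaw": -1}, {"tx": 26, "ty": -40.5, "tz": 1.2, "rx": 0, "ry": 0, "rz": 0, "jaw": -1}])

```text
time_s: 23.35
position: [0.5875, -0.1258, 0.2596]
tool_rot: [[-0.535, 0.845, -0.008], [0.845, 0.535, -0.004], [0.001, -0.009, -1.0]]
ft_force: [-0.6, 0.8, -3.6]
grip_width: 0.0228
```

```bash
python3 - <<'E'
from h import *
snap('side','s17'); snap('wrist','w17');st()
d=load('s17');im=cv2.cvtColor(d['im'],cv2.COLOR_RGB2BGR)
cv2.imwrite('pics/s17zz.png',cv2.convertScaleAbs(cv2.resize(im[210:330,285:405],None,fx=5,fy=5,interpolation=cv2.INTER_NEAREST),alpha=2,beta=10))
E
```

```text
time_s 23.45
q [-23.0964  26.1817  62.4726  -0.3833  91.6901 -55.4832]
position [ 0.5868 -0.1244  0.2599]
tool_rot [[-0.5355  0.8445 -0.0082]
 [ 0.8445  0.5355 -0.0038]
 [ 0.0012 -0.0089 -1.    ]]
ft_force [-0.4517 -0.4837 -2.0928]
wrist_torque [0.0622 0.012  0.0539]
grip_width 0.023130246307841586
```

View pics/s17zz.png

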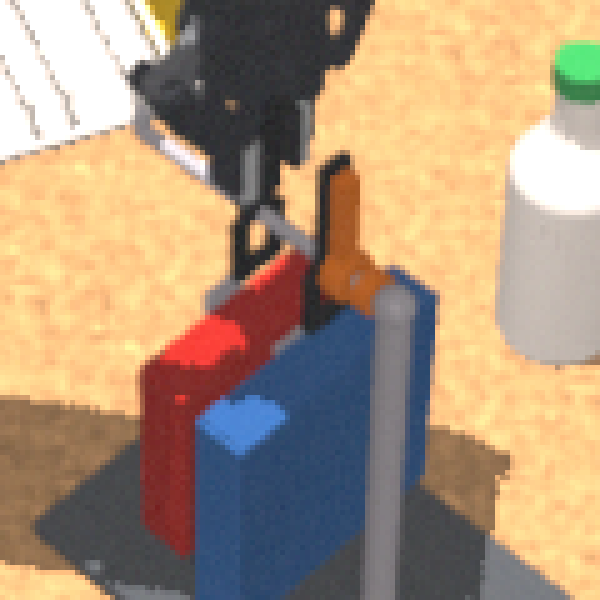

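View pics/w17.png

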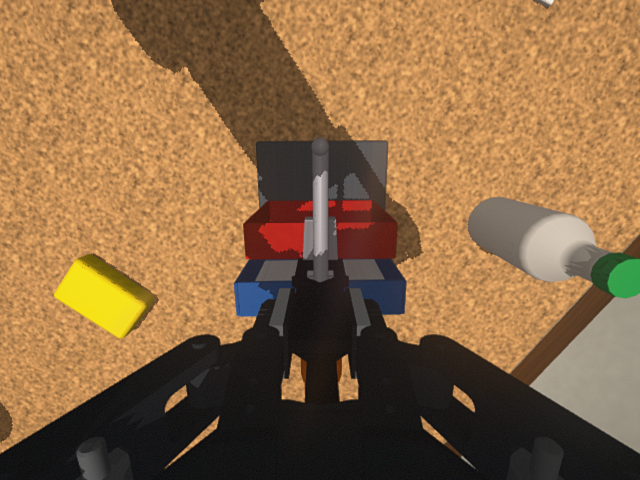

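apply_moves(plan=[{"tx": 2.2, "ty": -3.4, "tz": 0, "rx": 0, "ry": 0, "rz": 0.006, "jaw": -1}, {"tx": 4.3, "ty": -6.7, "tz": 0, "rx": 0, "ry": 0, "rz": 0.006, "jaw": -1}, {"tx": 6.5, "ty": -10.1, "tz": 0, "rx": 0, "ry": 0, "rz": 0.006, "jaw": -1}, {"tx": 6.5, "ty": -10.1, "tz": 0, "rx": 0, "ry": 0, "rz": 0.006, "jaw": -1}])

```text
time_s: 23.85
position: [0.5935, -0.1349, 0.2598]
tool_rot: [[-0.54, 0.841, -0.008], [0.841, 0.54, -0.004], [0.001, -0.009, -1.0]]
ft_force: [0.8, -0.3, -2.4]
grip_width: 0.023
```

apply_moves(plan=[{"tx": 1.6, "ty": -2.5, "tz": 0, "rx": 0, "ry": 0, "rz": 0, "jaw": -1}, {"tx": 3.2, "ty": -5, "tz": 0, "rx": 0, "ry": 0, "rz": 0, "jaw": -1}, {"tx": 4.9, "ty": -7.6, "tz": 0, "rx": 0, "ry": 0, "rz": 0, "jaw": -1}, {"tx": 4.9, "ty": -7.6, "tz": 0, "rx": 0, "ry": 0, "rz": 0, "jaw": -1}])

```text
time_s: 24.25
position: [0.5986, -0.1429, 0.2597]
tool_rot: [[-0.54, 0.842, -0.008], [0.842, 0.54, -0.004], [0.001, -0.009, -1.0]]
ft_force: [0.1, 0.2, -3.2]
grip_width: 0.0231
```

apply_moves(plan=[{"tx": 1.1, "ty": -1.7, "tz": 0, "rx": 0, "ry": 0, "rz": 0, "jaw": -1}, {"tx": 2.2, "ty": -3.4, "tz": 0, "rx": 0, "ry": 0, "rz": 0, "jaw": -1}, {"tx": 3.2, "ty": -5, "tz": 0, "rx": 0, "ry": 0, "rz": 0, "jaw": -1}, {"tx": 3.2, "ty": -5, "tz": 0, "rx": 0, "ry": 0, "rz": 0, "jaw": -1}])

```text
time_s: 24.65
position: [0.6019, -0.1481, 0.2596]
tool_rot: [[-0.54, 0.842, -0.008], [0.842, 0.54, -0.004], [0.001, -0.009, -1.0]]
ft_force: [1.5, 0.0, -3.5]
grip_width: 0.023
```

apply_moves(plan=[{"tx": 1, "ty": -1.6, "tz": 0, "rx": 0, "ry": 0, "rz": 0, "jaw": -1}, {"tx": 2, "ty": -3.1, "tz": 0, "rx": 0, "ry": 0, "rz": 0, "jaw": -1}, {"tx": 2.7, "ty": -4.2, "tz": 0, "rx": 0, "ry": 0, "rz": 0, "jaw": -1}, {"tx": 2.7, "ty": -4.2, "tz": 0, "rx": 0, "ry": 0, "rz": 0, "jaw": -1}])

```text
time_s: 25.05
position: [0.6047, -0.1525, 0.2595]
tool_rot: [[-0.54, 0.842, -0.008], [0.842, 0.54, -0.004], [0.001, -0.009, -1.0]]
ft_force: [0.3, -0.3, -2.5]
grip_width: 0.0229
```

apply_moves(plan=[{"tx": 0.5, "ty": -0.8, "tz": 0, "rx": 0, "ry": 0, "rz": 0, "jaw": -1}, {"tx": 1.1, "ty": -1.7, "tz": 0, "rx": 0, "ry": 0, "rz": 0, "jaw": -1}, {"tx": 1.1, "ty": -1.7, "tz": 0, "rx": 0, "ry": 0, "rz": 0, "jaw": -1}])

```text
time_s: 25.35
position: [0.6058, -0.1543, 0.2595]
tool_rot: [[-0.54, 0.842, -0.008], [0.842, 0.54, -0.004], [0.001, -0.009, -1.0]]
ft_force: [-0.3, -0.5, -2.3]
grip_width: 0.023
```

apply_moves(plan=[{"tx": 0.5, "ty": -0.8, "tz": 0, "rx": 0, "ry": 0, "rz": 0, "jaw": -1}, {"tx": 0.5, "ty": -0.8, "tz": 0, "rx": 0, "ry": 0, "rz": 0, "jaw": -1}])

```text
time_s: 25.55
position: [0.6063, -0.1552, 0.2595]
tool_rot: [[-0.54, 0.842, -0.008], [0.842, 0.54, -0.004], [0.001, -0.009, -1.0]]
ft_force: [-0.2, 0.7, -4.0]
grip_width: 0.0232
```

apply_moves(plan=[{"tx": 0.5, "ty": -0.8, "tz": 0, "rx": 0, "ry": 0, "rz": 0, "jaw": -1}, {"tx": 0.5, "ty": -0.8, "tz": 0, "rx": 0, "ry": 0, "rz": 0, "jaw": -1}])

```text
time_s: 25.75
position: [0.6068, -0.1559, 0.2594]
tool_rot: [[-0.54, 0.842, -0.008], [0.842, 0.54, -0.004], [0.001, -0.009, -1.0]]
ft_force: [0.1, 1.3, -3.3]
grip_width: 0.0231
```

apply_moves(plan=[{"tx": 0.5, "ty": -0.8, "tz": 0, "rx": 0, "ry": 0, "rz": 0, "jaw": -1}, {"tx": 0.5, "ty": -0.8, "tz": 0, "rx": 0, "ry": 0, "rz": 0, "jaw": -1}])

```text
time_s: 25.95
position: [0.607, -0.1562, 0.2594]
tool_rot: [[-0.54, 0.842, -0.009], [0.842, 0.54, -0.003], [0.003, -0.009, -1.0]]
ft_force: [-1.7, 3.2, -0.9]
grip_width: 0.0234
```

apply_moves(plan=[{"tx": 0.5, "ty": -0.8, "tz": 0, "rx": 0, "ry": 0, "rz": 0, "jaw": -1}, {"tx": 0.5, "ty": -0.8, "tz": 0, "rx": 0, "ry": 0, "rz": 0, "jaw": -1}])

```text
time_s: 26.15
position: [0.6071, -0.1562, 0.2595]
tool_rot: [[-0.54, 0.841, -0.011], [0.841, 0.54, -0.001], [0.005, -0.01, -1.0]]
ft_force: [-4.5, 5.7, -1.9]
grip_width: 0.0229
```

apply_moves(plan=[{"tx": 0.5, "ty": -0.8, "tz": 0, "rx": 0, "ry": 0, "rz": 0, "jaw": -1}, {"tx": 0.5, "ty": -0.8, "tz": 0, "rx": 0, "ry": 0, "rz": 0, "jaw": -1}])

```text
time_s: 26.35
position: [0.6071, -0.1562, 0.2595]
tool_rot: [[-0.541, 0.841, -0.012], [0.841, 0.541, 0.0], [0.007, -0.01, -1.0]]
ft_force: [-3.7, 5.0, -0.7]
grip_width: 0.0227
```

apply_moves(plan=[{"tx": 0.6, "ty": -0.9, "tz": 0, "rx": 0, "ry": 0, "rz": 0, "jaw": -1}, {"tx": 0.6, "ty": -0.9, "tz": 0, "rx": 0, "ry": 0, "rz": 0, "jaw": -1}, {"tx": 0.6, "ty": -0.9, "tz": 0, "rx": 0, "ry": 0, "rz": 0, "jaw": -1}])

```text
time_s: 26.65
position: [0.6071, -0.1562, 0.2595]
tool_rot: [[-0.541, 0.841, -0.014], [0.841, 0.541, 0.002], [0.009, -0.011, -1.0]]
ft_force: [-5.5, 5.6, -1.5]
grip_width: 0.0232
```

apply_moves(plan=[{"tx": 0.6, "ty": -0.9, "tz": 0, "rx": 0, "ry": 0, "rz": 0, "jaw": -1}, {"tx": 0.6, "ty": -0.9, "tz": 0, "rx": 0, "ry": 0, "rz": 0, "jaw": -1}, {"tx": 0.6, "ty": -0.9, "tz": 0, "rx": 0, "ry": 0, "rz": 0, "jaw": -1}])

```text
time_s: 26.95
position: [0.6071, -0.1562, 0.2595]
tool_rot: [[-0.542, 0.84, -0.016], [0.84, 0.542, 0.004], [0.012, -0.011, -1.0]]
ft_force: [-5.1, 6.4, -1.5]
grip_width: 0.023
```

apply_moves(plan=[{"tx": -0.1, "ty": 0.2, "tz": -0.4, "rx": -0.006, "ry": -0.005, "rz": 0, "jaw": -1}, {"tx": -0.1, "ty": 0.2, "tz": -0.8, "rx": -0.006, "ry": -0.005, "rz": 0, "jaw": -1}])

```text
time_s: 27.15
position: [0.607, -0.1559, 0.2591]
tool_rot: [[-0.542, 0.84, -0.01], [0.84, 0.542, -0.003], [0.003, -0.01, -1.0]]
ft_force: [-3.0, 2.2, 2.1]
grip_width: 0.0227
```

apply_moves(plan=[{"tx": 0, "ty": 0, "tz": 0, "rx": 0, "ry": 0, "rz": 0, "jaw": -0.7}, {"tx": 0, "ty": 0, "tz": 0, "rx": 0, "ry": 0, "rz": 0, "jaw": -0.2}, {"tx": 0, "ty": 0, "tz": 0, "rx": 0, "ry": 0, "rz": 0, "jaw": 0.2}, {"tx": 0, "ty": 0, "tz": 0, "rx": 0, "ry": 0, "rz": 0, "jaw": 0.4}])

```text
time_s: 27.55
position: [0.6073, -0.1563, 0.2594]
tool_rot: [[-0.542, 0.84, -0.009], [0.84, 0.542, -0.004], [0.002, -0.01, -1.0]]
ft_force: [0.6, -0.2, -0.2]
grip_width: 0.0595
```

```bash
python3 - <<'E'
from h import *
snap('side','s18'); snap('wrist','w18');st()
d=load('s18');im=cv2.cvtColor(d['im'],cv2.COLOR_RGB2BGR)
cv2.imwrite('pics/s18zz.png',cv2.convertScaleAbs(cv2.resize(im[210:330,285:405],None,fx=5,fy=5,interpolation=cv2.INTER_NEAREST),alpha=2,beta=10))
E
```

```text
time_s 27.65
q [-25.0578  29.1679  57.4844  -0.4032  93.7569 -57.9014]
position [ 0.6072 -0.1562  0.2593]
tool_rot [[-0.542   0.8403 -0.0094]
 [ 0.8404  0.542  -0.0033]
 [ 0.0023 -0.0097 -0.9999]]
ft_force [-0.5333  0.009   0.8321]
wrist_torque [ 0.0031  0.0202 -0.0034]
grip_width 0.05975266664246032
```

View pics/s18zz.png

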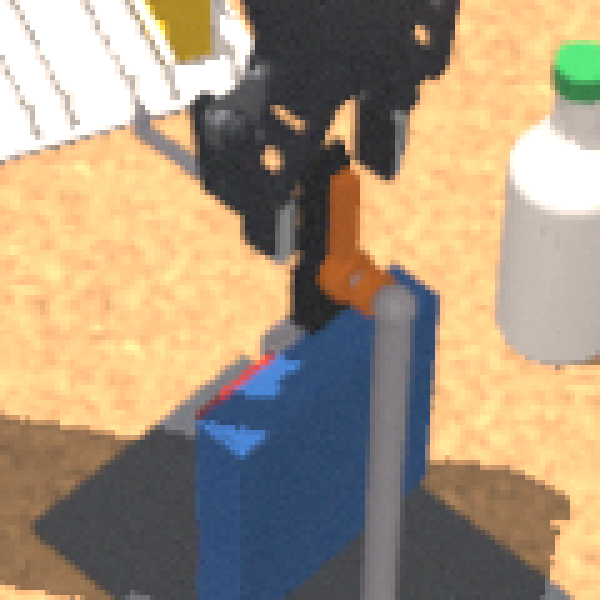

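View pics/w18.png

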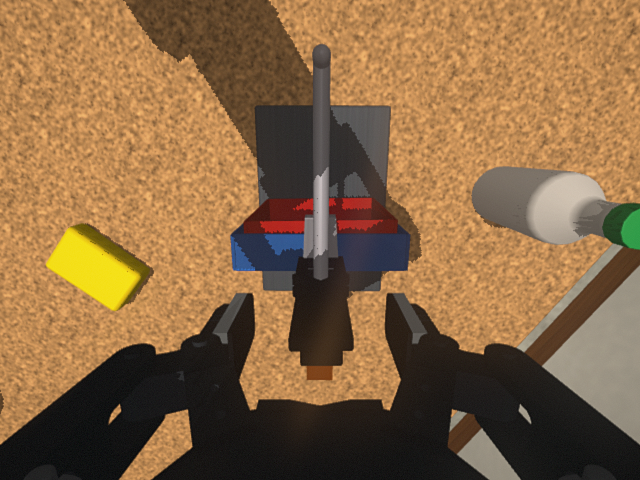

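apply_moves(plan=[{"tx": 0, "ty": 0, "tz": 25, "rx": 0, "ry": 0, "rz": 0, "jaw": 0.4}, {"tx": 0, "ty": 0, "tz": 55, "rx": 0, "ry": 0, "rz": 0, "jaw": 0.4}, {"tx": 2, "ty": 35, "tz": 65, "rx": 0, "ry": 0, "rz": 0.08, "jaw": 0.4}, {"tx": 3, "ty": 78, "tz": 65, "rx": 0, "ry": 0, "rz": 0.2, "jaw": 0.4}, {"tx": 5, "ty": 122, "tz": 65, "rx": 0, "ry": 0, "rz": 0.33, "jaw": 0.4}, {"tx": 7, "ty": 168, "tz": 65, "rx": 0, "ry": 0, "rz": 0.46, "jaw": 0.4}, {"tx": 9, "ty": 214, "tz": 65, "rx": 0, "ry": 0, "rz": 0.6, "jaw": 0.4}, {"tx": 11, "ty": 260, "tz": 65, "rx": 0, "ry": 0, "rz": 0.74, "jaw": 0.4}, {"tx": 13, "ty": 306, "tz": 65, "rx": 0, "ry": 0, "rz": 0.88, "jaw": 0.4}, {"tx": 15, "ty": 352, "tz": 65, "rx": 0, "ry": 0, "rz": 1.02, "jaw": 0.4}, {"tx": 16, "ty": 390, "tz": 65, "rx": 0, "ry": 0, "rz": 1.1, "jaw": 0.4}, {"tx": 17, "ty": 410, "tz": 65, "rx": 0, "ry": 0, "rz": 1.145, "jaw": 0.4}])

```text
time_s: 28.85
position: [0.6237, 0.257, 0.324]
tool_rot: [[-0.988, -0.152, -0.001], [-0.152, 0.988, -0.01], [0.002, -0.009, -1.0]]
ft_force: [-0.4, 0.4, -0.6]
grip_width: 0.0597
```

apply_moves(plan=[{"tx": 0, "ty": 0, "tz": 0, "rx": 0, "ry": 0, "rz": 0, "jaw": 0.4}, {"tx": 0, "ty": 0, "tz": 0, "rx": 0, "ry": 0, "rz": 0, "jaw": 0.4}])

```text
time_s: 29.05
position: [0.6237, 0.2571, 0.3238]
tool_rot: [[-0.988, -0.152, -0.001], [-0.152, 0.988, -0.01], [0.002, -0.01, -1.0]]
ft_force: [1.0, -1.2, -0.5]
grip_width: 0.0598
```

```bash
python3 - <<'E'
from h import *
snap('wrist','w19');st()
d=load('w19')
for n,p in [('yel',[.6232,.2542,.247])]: print(n,proj(d,p))
E
```

```text
time_s 29.1
q [ 12.5121  33.9154  38.8283  -0.571  107.4151 -86.326 ]
position [0.6238 0.2563 0.324 ]
tool_rot [[-0.9886 -0.1507 -0.0007]
 [-0.1507  0.9885 -0.0099]
 [ 0.0021 -0.0097 -1.    ]]
ft_force [-1.1144 -0.1541  0.6768]
wrist_torque [-0.0174 -0.0306 -0.0068]
grip_width 0.05977419710496935
yel [315.4656 254.7744]
```

View pics/w19.png

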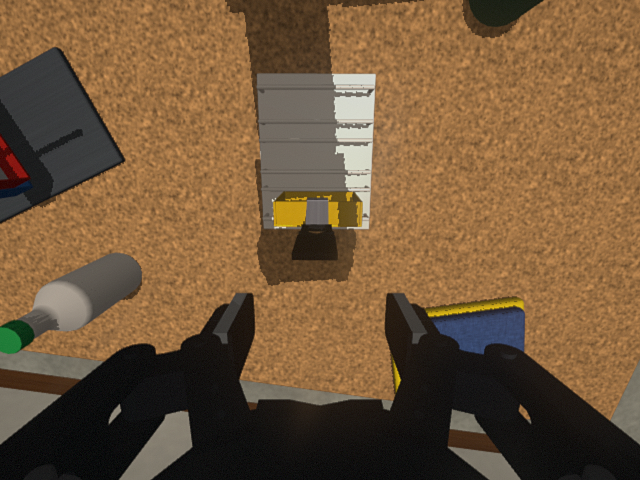

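apply_moves(plan=[{"tx": 0.2, "ty": -2, "tz": -30, "rx": 0.006, "ry": 0, "rz": -0.005, "jaw": 0.4}, {"tx": 0.2, "ty": -2, "tz": -70, "rx": 0.006, "ry": 0, "rz": -0.005, "jaw": 0.4}, {"tx": 0.2, "ty": -2, "tz": -100, "rx": 0.006, "ry": 0, "rz": -0.005, "jaw": 0.3}, {"tx": 0.2, "ty": -2, "tz": -114, "rx": 0.006, "ry": 0, "rz": -0.005, "jaw": 0.1}, {"tx": 0.2, "ty": -2, "tz": -114, "rx": 0.006, "ry": 0, "rz": -0.005, "jaw": 0.1}])

```text
time_s: 29.6
position: [0.6236, 0.2525, 0.208]
tool_rot: [[-0.99, -0.143, -0.005], [-0.143, 0.99, -0.005], [0.006, -0.004, -1.0]]
ft_force: [-0.7, -0.1, 0.7]
grip_width: 0.0472
```

```bash
python3 - <<'E'
from h import *
snap('wrist','w20');st()
E
```

```text
time_s 29.65
q [ 12.0955  35.5416  53.9201  -0.2205  90.6868 -86.1654]
position [0.6242 0.2529 0.2099]
tool_rot [[-0.9896 -0.1436 -0.0017]
 [-0.1436  0.9896 -0.0043]
 [ 0.0023 -0.004  -1.    ]]
ft_force [-0.3519 -0.4285  1.057 ]
wrist_torque [ 0.0337 -0.02   -0.0518]
grip_width 0.04710829824679695
```

View pics/w20.png

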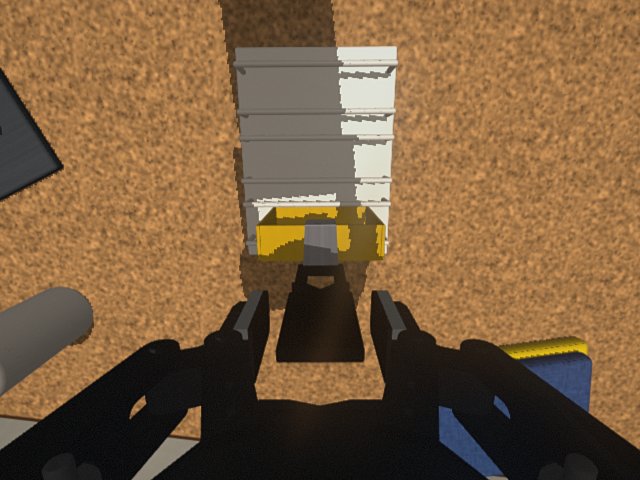

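apply_moves(plan=[{"tx": 0, "ty": 0, "tz": 0, "rx": 0, "ry": 0, "rz": 0, "jaw": -0.6}, {"tx": 0, "ty": 0, "tz": 0, "rx": 0, "ry": 0, "rz": 0, "jaw": -1}, {"tx": 0, "ty": 0, "tz": 0, "rx": 0, "ry": 0, "rz": 0, "jaw": -1}, {"tx": 0, "ty": 0, "tz": 0, "rx": 0, "ry": 0, "rz": 0, "jaw": -1}])

```text
time_s: 30.05
position: [0.6248, 0.2526, 0.2117]
tool_rot: [[-0.99, -0.143, 0.002], [-0.143, 0.99, -0.004], [-0.001, -0.004, -1.0]]
ft_force: [0.9, -2.2, 5.8]
grip_width: 0.0311
```

apply_moves(plan=[{"tx": 0, "ty": 0, "tz": 10, "rx": 0, "ry": 0, "rz": 0, "jaw": -1}, {"tx": 0, "ty": 0, "tz": 25, "rx": 0, "ry": 0, "rz": 0, "jaw": -1}, {"tx": 0, "ty": 0, "tz": 45, "rx": 0, "ry": 0, "rz": 0, "jaw": -1}, {"tx": 0, "ty": 0, "tz": 65, "rx": 0, "ry": 0, "rz": 0, "jaw": -1}, {"tx": 0, "ty": 0, "tz": 72, "rx": 0, "ry": 0, "rz": 0, "jaw": -1}, {"tx": 0, "ty": 0, "tz": 72, "rx": 0, "ry": 0, "rz": 0, "jaw": -1}])

```text
time_s: 30.65
position: [0.6249, 0.2528, 0.2846]
tool_rot: [[-0.99, -0.143, 0.003], [-0.143, 0.99, -0.004], [-0.003, -0.004, -1.0]]
ft_force: [-0.7, -0.6, -3.8]
grip_width: 0.0305
```

apply_moves(plan=[{"tx": 6, "ty": -40, "tz": 0, "rx": 0, "ry": 0, "rz": 0, "jaw": -1}, {"tx": 11, "ty": -80, "tz": 0, "rx": 0, "ry": 0, "rz": 0, "jaw": -1}, {"tx": 16, "ty": -120, "tz": 0, "rx": 0, "ry": 0, "rz": -0.04, "jaw": -1}, {"tx": 10, "ty": -150, "tz": 0, "rx": 0, "ry": 0, "rz": -0.15, "jaw": -1}, {"tx": -4, "ty": -168, "tz": 0, "rx": 0, "ry": 0, "rz": -0.28, "jaw": -1}, {"tx": -20, "ty": -185, "tz": 0, "rx": 0, "ry": 0, "rz": -0.41, "jaw": -1}, {"tx": -37, "ty": -201, "tz": 0, "rx": 0, "ry": 0, "rz": -0.54, "jaw": -1}, {"tx": -54, "ty": -217, "tz": 0, "rx": 0, "ry": 0, "rz": -0.67, "jaw": -1}, {"tx": -70, "ty": -232, "tz": 0, "rx": 0, "ry": 0, "rz": -0.8, "jaw": -1}, {"tx": -86, "ty": -246, "tz": -2, "rx": 0, "ry": 0, "rz": -0.93, "jaw": -1}, {"tx": -99, "ty": -257, "tz": -4, "rx": 0, "ry": 0, "rz": -1.05, "jaw": -1}, {"tx": -109, "ty": -266, "tz": -5, "rx": 0, "ry": 0, "rz": -1.143, "jaw": -1}])

```text
time_s: 31.85
position: [0.5146, -0.0136, 0.2783]
tool_rot: [[-0.537, 0.844, -0.005], [0.844, 0.537, -0.004], [-0.001, -0.006, -1.0]]
ft_force: [0.3, 0.3, -3.1]
grip_width: 0.031
```

apply_moves(plan=[{"tx": 0, "ty": 0, "tz": 0, "rx": 0, "ry": 0, "rz": 0, "jaw": -1}, {"tx": 0, "ty": 0, "tz": 0, "rx": 0, "ry": 0, "rz": 0, "jaw": -1}])

```text
time_s: 32.05
position: [0.5144, -0.0135, 0.2776]
tool_rot: [[-0.538, 0.843, -0.006], [0.843, 0.538, -0.003], [0.0, -0.007, -1.0]]
ft_force: [-0.1, -0.2, -1.8]
grip_width: 0.0309
```

```bash
python3 - <<'E'
from h import *
snap('side','s21'); st()
d=load('s21');im=cv2.cvtColor(d['im'],cv2.COLOR_RGB2BGR)
cv2.imwrite('pics/s21zz.png',cv2.convertScaleAbs(cv2.resize(im[195:255,275:335],None,fx=10,fy=10,interpolation=cv2.INTER_NEAREST),alpha=2,beta=10))
P=np.array(env.observe()['position'])-[0,0,.0257]
for z in (5,-28): print((proj(d,P+[0,0,z/1000])-[275,195])*10)
E
```

```text
time_s 32.1
q [-14.5301  16.6514  74.3909  -0.2756  89.2021 -47.1204]
position [ 0.5148 -0.0133  0.2778]
tool_rot [[-0.5387  0.8425 -0.0053]
 [ 0.8425  0.5387 -0.0036]
 [-0.0001 -0.0064 -1.    ]]
ft_force [ 0.6851 -0.2947 -2.0346]
wrist_torque [-0.0363 -0.0334 -0.0448]
grip_width 0.030874831856064506
[166.7432 200.337 ]
[174.0191 305.6111]
```

View pics/s21zz.png

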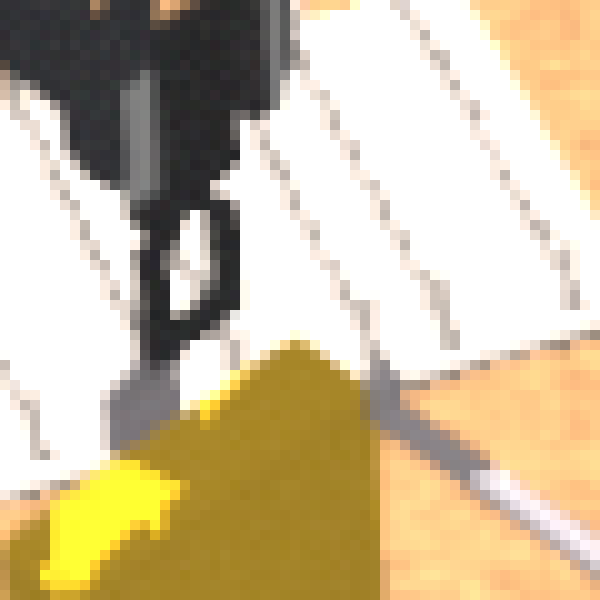

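apply_moves(plan=[{"tx": 0.8, "ty": 0.5, "tz": 2.5, "rx": 0, "ry": 0, "rz": 0, "jaw": -1}, {"tx": 9, "ty": -12.1, "tz": 2.5, "rx": 0, "ry": 0, "rz": 0, "jaw": -1}, {"tx": 16.5, "ty": -24, "tz": 2.5, "rx": 0, "ry": 0, "rz": 0, "jaw": -1}, {"tx": 22.4, "ty": -33.2, "tz": 2.5, "rx": 0, "ry": 0, "rz": 0, "jaw": -1}, {"tx": 22.4, "ty": -33.2, "tz": 2.5, "rx": 0, "ry": 0, "rz": 0, "jaw": -1}])

```text
time_s: 32.6
position: [0.538, -0.0481, 0.2797]
tool_rot: [[-0.537, 0.843, -0.006], [0.843, 0.537, -0.004], [0.0, -0.007, -1.0]]
ft_force: [-0.2, -0.8, -2.3]
grip_width: 0.0312
```

```bash
python3 - <<'E'
from h import *
snap('side','s22'); st()
d=load('s22');im=cv2.cvtColor(d['im'],cv2.COLOR_RGB2BGR)
cv2.imwrite('pics/s22zz.png',cv2.convertScaleAbs(cv2.resize(im[195:250,275:335],None,fx=10,fy=10,interpolation=cv2.INTER_NEAREST),alpha=2,beta=10))
E
```

```text
time_s 32.65
q [-17.4685  19.1893  70.3233  -0.2847  90.7667 -50.0048]
position [ 0.5375 -0.0473  0.2799]
tool_rot [[-0.5378  0.8431 -0.0061]
 [ 0.8431  0.5378 -0.0033]
 [ 0.0005 -0.0069 -1.    ]]
ft_force [-1.4667 -0.3413 -2.4174]
wrist_torque [ 0.068   0.0168 -0.0026]
grip_width 0.031156411594718814
```

View pics/s22zz.png

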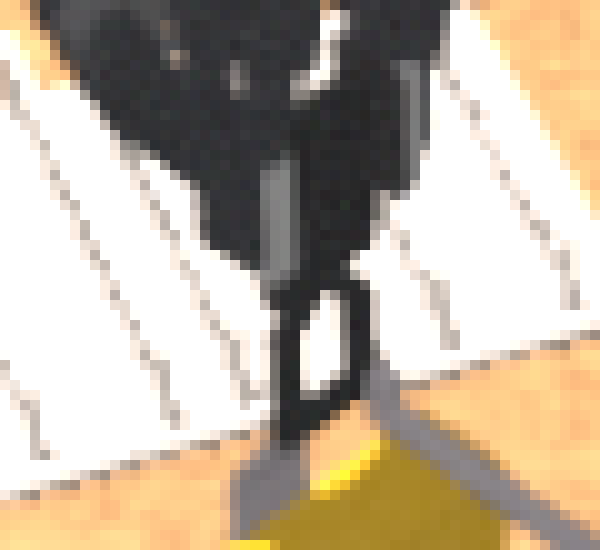

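apply_moves(plan=[{"tx": 4, "ty": -6.2, "tz": 0, "rx": 0, "ry": 0, "rz": 0, "jaw": -1}, {"tx": 8, "ty": -12.4, "tz": 0, "rx": 0, "ry": 0, "rz": 0, "jaw": -1}, {"tx": 12, "ty": -18.6, "tz": 0, "rx": 0, "ry": 0, "rz": 0, "jaw": -1}, {"tx": 12, "ty": -18.6, "tz": 0, "rx": 0, "ry": 0, "rz": 0, "jaw": -1}])

```text
time_s: 33.05
position: [0.55, -0.0668, 0.2797]
tool_rot: [[-0.537, 0.843, -0.006], [0.844, 0.537, -0.003], [0.0, -0.007, -1.0]]
ft_force: [0.5, 0.5, -2.6]
grip_width: 0.0308
```

apply_moves(plan=[{"tx": 4, "ty": -6.2, "tz": 0, "rx": 0, "ry": 0, "rz": 0, "jaw": -1}, {"tx": 8, "ty": -12.4, "tz": 0, "rx": 0, "ry": 0, "rz": 0, "jaw": -1}, {"tx": 10.5, "ty": -16.4, "tz": 0, "rx": 0, "ry": 0, "rz": 0, "jaw": -1}, {"tx": 10.5, "ty": -16.4, "tz": 0, "rx": 0, "ry": 0, "rz": 0, "jaw": -1}])

```text
time_s: 33.45
position: [0.5608, -0.0838, 0.2795]
tool_rot: [[-0.537, 0.844, -0.006], [0.844, 0.537, -0.003], [0.0, -0.007, -1.0]]
ft_force: [0.3, -0.9, -3.1]
grip_width: 0.0313
```

```bash
python3 - <<'E'
from h import *
snap('side','s23'); st()
d=load('s23');im=cv2.cvtColor(d['im'],cv2.COLOR_RGB2BGR)
cv2.imwrite('pics/s23zz.png',cv2.convertScaleAbs(cv2.resize(im[195:255,285:345],None,fx=9,fy=9,interpolation=cv2.INTER_NEAREST),alpha=2,beta=10))
E
```

```text
time_s 33.5
q [-20.2878  22.0736  65.9482  -0.3034  92.2564 -52.7676]
position [ 0.5606 -0.0834  0.2795]
tool_rot [[-0.5368  0.8437 -0.0064]
 [ 0.8437  0.5368 -0.0033]
 [ 0.0007 -0.0072 -1.    ]]
ft_force [-0.8118 -0.1432 -3.2274]
wrist_torque [ 0.0564 -0.0188  0.0317]
grip_width 0.03084042128087914
```

View pics/s23zz.png

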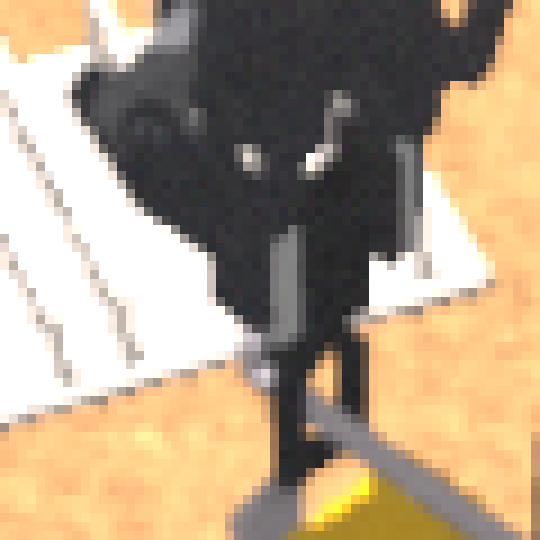

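apply_moves(plan=[{"tx": 0, "ty": 0, "tz": -5, "rx": 0, "ry": 0, "rz": 0, "jaw": -1}, {"tx": 0, "ty": 0, "tz": -10, "rx": 0, "ry": 0, "rz": 0, "jaw": -1}, {"tx": 0, "ty": 0, "tz": -16, "rx": 0, "ry": 0, "rz": 0, "jaw": -1}, {"tx": 0, "ty": 0, "tz": -16, "rx": 0, "ry": 0, "rz": 0, "jaw": -1}])

```text
time_s: 33.9
position: [0.5601, -0.0832, 0.2624]
tool_rot: [[-0.537, 0.844, -0.008], [0.844, 0.537, -0.003], [0.002, -0.008, -1.0]]
ft_force: [0.6, -0.1, -2.7]
grip_width: 0.0312
```

apply_moves(plan=[{"tx": 0, "ty": 0, "tz": -1, "rx": 0, "ry": 0, "rz": 0, "jaw": -1}, {"tx": 0, "ty": 0, "tz": -1, "rx": 0, "ry": 0, "rz": 0, "jaw": -1}])

```text
time_s: 34.1
position: [0.5601, -0.0831, 0.2612]
tool_rot: [[-0.537, 0.844, -0.009], [0.844, 0.537, -0.002], [0.003, -0.009, -1.0]]
ft_force: [0.9, -0.0, -2.8]
grip_width: 0.0311
```

apply_moves(plan=[{"tx": 0, "ty": 0, "tz": -1, "rx": 0, "ry": 0, "rz": 0, "jaw": -1}, {"tx": 0, "ty": 0, "tz": -1, "rx": 0, "ry": 0, "rz": 0, "jaw": -1}])

```text
time_s: 34.3
position: [0.5603, -0.0831, 0.2605]
tool_rot: [[-0.537, 0.844, -0.008], [0.844, 0.537, -0.003], [0.002, -0.008, -1.0]]
ft_force: [1.4, -0.4, -1.6]
grip_width: 0.0309
```

apply_moves(plan=[{"tx": 3, "ty": -4.7, "tz": 1.2, "rx": 0, "ry": 0, "rz": 0, "jaw": -1}, {"tx": 8, "ty": -12.5, "tz": 1.2, "rx": 0, "ry": 0, "rz": 0, "jaw": -1}, {"tx": 14, "ty": -21.8, "tz": 1.2, "rx": 0, "ry": 0, "rz": 0, "jaw": -1}, {"tx": 20, "ty": -31.2, "tz": 1.2, "rx": 0, "ry": 0, "rz": 0, "jaw": -1}, {"tx": 23, "ty": -35.9, "tz": 1.2, "rx": 0, "ry": 0, "rz": 0, "jaw": -1}, {"tx": 23, "ty": -35.9, "tz": 1.2, "rx": 0, "ry": 0, "rz": 0, "jaw": -1}])

```text
time_s: 34.9
position: [0.5836, -0.1199, 0.2612]
tool_rot: [[-0.536, 0.844, -0.008], [0.844, 0.536, -0.002], [0.002, -0.008, -1.0]]
ft_force: [0.5, 0.8, -2.9]
grip_width: 0.0308
```

```bash
python3 - <<'E'
from h import *
snap('wrist','w24');st()
E
```

```text
time_s 34.95
q [-22.8103  25.6876  63.0542  -0.3022  91.6512 -55.2692]
position [ 0.5834 -0.1194  0.2614]
tool_rot [[-0.5366  0.8438 -0.0084]
 [ 0.8439  0.5366 -0.0022]
 [ 0.0026 -0.0082 -1.    ]]
ft_force [-0.1351 -1.0967 -2.9692]
wrist_torque [-0.0248 -0.0383 -0.0045]
grip_width 0.031028382989425334
```

View pics/w24.png

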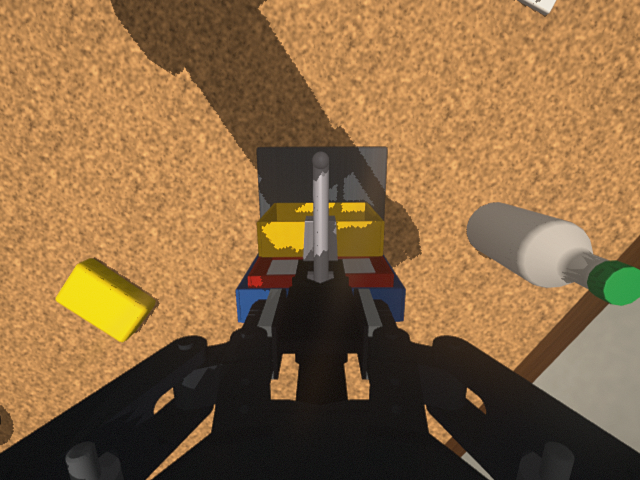

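apply_moves(plan=[{"tx": 2.2, "ty": -3.4, "tz": 0, "rx": 0, "ry": 0, "rz": 0.005, "jaw": -1}, {"tx": 4.3, "ty": -6.7, "tz": 0, "rx": 0, "ry": 0, "rz": 0.005, "jaw": -1}, {"tx": 6.5, "ty": -10.1, "tz": 0, "rx": 0, "ry": 0, "rz": 0.005, "jaw": -1}, {"tx": 6.5, "ty": -10.1, "tz": 0, "rx": 0, "ry": 0, "rz": 0.005, "jaw": -1}])

```text
time_s: 35.35
position: [0.5901, -0.1299, 0.2613]
tool_rot: [[-0.541, 0.841, -0.008], [0.841, 0.541, -0.002], [0.003, -0.008, -1.0]]
ft_force: [-0.2, 1.2, -2.7]
grip_width: 0.0313
```

apply_moves(plan=[{"tx": 1.6, "ty": -2.5, "tz": 0, "rx": 0, "ry": 0, "rz": 0, "jaw": -1}, {"tx": 3.2, "ty": -5, "tz": 0, "rx": 0, "ry": 0, "rz": 0, "jaw": -1}, {"tx": 4.9, "ty": -7.6, "tz": 0, "rx": 0, "ry": 0, "rz": 0, "jaw": -1}, {"tx": 4.9, "ty": -7.6, "tz": 0, "rx": 0, "ry": 0, "rz": 0, "jaw": -1}])

```text
time_s: 35.75
position: [0.5952, -0.1378, 0.2611]
tool_rot: [[-0.54, 0.841, -0.008], [0.841, 0.54, -0.002], [0.003, -0.008, -1.0]]
ft_force: [0.3, -0.7, -2.7]
grip_width: 0.0307
```

apply_moves(plan=[{"tx": 1.1, "ty": -1.7, "tz": 0, "rx": 0, "ry": 0, "rz": 0, "jaw": -1}, {"tx": 2.2, "ty": -3.4, "tz": 0, "rx": 0, "ry": 0, "rz": 0, "jaw": -1}, {"tx": 3.2, "ty": -5, "tz": 0, "rx": 0, "ry": 0, "rz": 0, "jaw": -1}, {"tx": 3.2, "ty": -5, "tz": 0, "rx": 0, "ry": 0, "rz": 0, "jaw": -1}])

```text
time_s: 36.15
position: [0.5985, -0.1431, 0.2611]
tool_rot: [[-0.54, 0.842, -0.008], [0.842, 0.54, -0.002], [0.002, -0.008, -1.0]]
ft_force: [-0.1, -0.4, -3.0]
grip_width: 0.0313
```

Remaining ≈ 9.5 mm.

apply_moves(plan=[{"tx": 1, "ty": -1.6, "tz": 0, "rx": 0, "ry": 0, "rz": 0, "jaw": -1}, {"tx": 2, "ty": -3.1, "tz": 0, "rx": 0, "ry": 0, "rz": 0, "jaw": -1}, {"tx": 2.7, "ty": -4.2, "tz": 0, "rx": 0, "ry": 0, "rz": 0, "jaw": -1}, {"tx": 2.7, "ty": -4.2, "tz": 0, "rx": 0, "ry": 0, "rz": 0, "jaw": -1}])

```text
time_s: 36.55
position: [0.6013, -0.1474, 0.261]
tool_rot: [[-0.54, 0.842, -0.008], [0.842, 0.54, -0.002], [0.002, -0.008, -1.0]]
ft_force: [0.8, 0.7, -2.5]
grip_width: 0.0311
```

apply_moves(plan=[{"tx": 0.5, "ty": -0.8, "tz": 0, "rx": 0, "ry": 0, "rz": 0, "jaw": -1}, {"tx": 1.1, "ty": -1.7, "tz": 0, "rx": 0, "ry": 0, "rz": 0, "jaw": -1}, {"tx": 1.1, "ty": -1.7, "tz": 0, "rx": 0, "ry": 0, "rz": 0, "jaw": -1}])

```text
time_s: 36.85
position: [0.6023, -0.1491, 0.2609]
tool_rot: [[-0.54, 0.842, -0.009], [0.842, 0.54, -0.002], [0.003, -0.008, -1.0]]
ft_force: [-0.2, -0.5, -2.4]
grip_width: 0.0311
```

apply_moves(plan=[{"tx": 0.5, "ty": -0.8, "tz": 0, "rx": 0, "ry": 0, "rz": 0, "jaw": -1}, {"tx": 0.5, "ty": -0.8, "tz": 0, "rx": 0, "ry": 0, "rz": 0, "jaw": -1}])

```text
time_s: 37.05
position: [0.6026, -0.1495, 0.2609]
tool_rot: [[-0.54, 0.841, -0.009], [0.841, 0.54, -0.001], [0.004, -0.009, -1.0]]
ft_force: [-2.2, 2.4, -1.4]
grip_width: 0.0309
```

apply_moves(plan=[{"tx": 0.5, "ty": -0.8, "tz": 0, "rx": 0, "ry": 0, "rz": 0, "jaw": -1}, {"tx": 0.5, "ty": -0.8, "tz": 0, "rx": 0, "ry": 0, "rz": 0, "jaw": -1}])

```text
time_s: 37.25
position: [0.6027, -0.1497, 0.2609]
tool_rot: [[-0.541, 0.841, -0.011], [0.841, 0.541, 0.0], [0.006, -0.009, -1.0]]
ft_force: [-4.2, 4.1, -0.9]
grip_width: 0.0311
```

apply_moves(plan=[{"tx": 0.5, "ty": -0.8, "tz": 0, "rx": 0, "ry": 0, "rz": 0, "jaw": -1}, {"tx": 0.5, "ty": -0.8, "tz": 0, "rx": 0, "ry": 0, "rz": 0, "jaw": -1}])

```text
time_s: 37.45
position: [0.6028, -0.1497, 0.261]
tool_rot: [[-0.541, 0.841, -0.012], [0.841, 0.541, 0.002], [0.008, -0.009, -1.0]]
ft_force: [-4.3, 5.9, -1.1]
grip_width: 0.0309
```

apply_moves(plan=[{"tx": 0.6, "ty": -0.9, "tz": 0, "rx": 0, "ry": 0, "rz": 0, "jaw": -1}, {"tx": 0.6, "ty": -0.9, "tz": 0, "rx": 0, "ry": 0, "rz": 0, "jaw": -1}, {"tx": 0.6, "ty": -0.9, "tz": 0, "rx": 0, "ry": 0, "rz": 0, "jaw": -1}])

```text
time_s: 37.75
position: [0.6029, -0.1498, 0.2609]
tool_rot: [[-0.541, 0.841, -0.014], [0.841, 0.542, 0.003], [0.01, -0.01, -1.0]]
ft_force: [-4.3, 5.3, -0.8]
grip_width: 0.031
```

apply_moves(plan=[{"tx": 0.6, "ty": -0.9, "tz": 0, "rx": 0, "ry": 0, "rz": 0, "jaw": -1}, {"tx": 0.6, "ty": -0.9, "tz": 0, "rx": 0, "ry": 0, "rz": 0, "jaw": -1}, {"tx": 0.6, "ty": -0.9, "tz": 0, "rx": 0, "ry": 0, "rz": 0, "jaw": -1}])

```text
time_s: 38.05
position: [0.6029, -0.1499, 0.261]
tool_rot: [[-0.542, 0.84, -0.015], [0.84, 0.542, 0.005], [0.012, -0.01, -1.0]]
ft_force: [-4.9, 5.1, 0.2]
grip_width: 0.0313
```

```bash
python3 - <<'E'
from h import *
snap('side','s25'); snap('wrist','w25');st()
d=load('s25');im=cv2.cvtColor(d['im'],cv2.COLOR_RGB2BGR)
cv2.imwrite('pics/s25zz.png',cv2.convertScaleAbs(cv2.resize(im[210:310,305:405],None,fx=6,fy=6,interpolation=cv2.INTER_NEAREST),alpha=2.5,beta=20))
E
```

```text
time_s 38.15
q [-24.8147  28.7219  57.9846  -0.1111  94.1999 -57.6456]
position [ 0.6029 -0.1499  0.261 ]
tool_rot [[-0.542   0.8403 -0.0152]
 [ 0.8403  0.5421  0.0049]
 [ 0.0123 -0.0101 -0.9999]]
ft_force [-4.6093  5.7429 -0.7432]
wrist_torque [ 1.1103  0.9088 -0.0424]
grip_width 0.03102981847000094
```

View pics/s25zz.png

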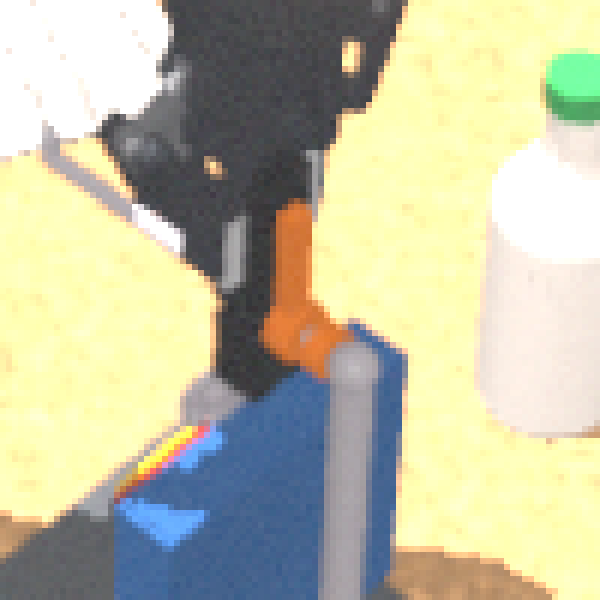

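View pics/w25.png

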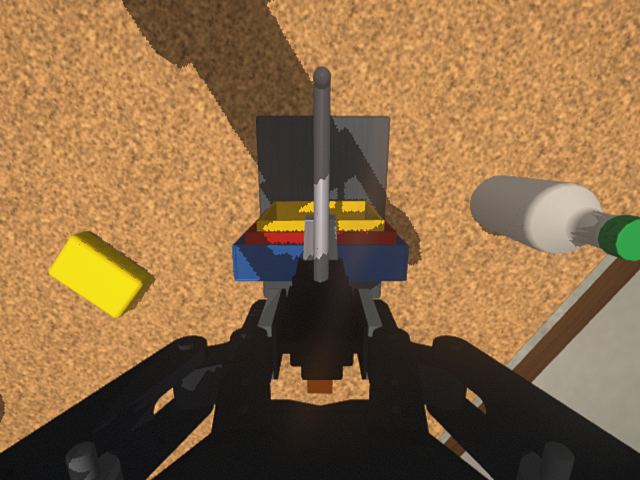

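apply_moves(plan=[{"tx": 0.1, "ty": -0.1, "tz": -0.3, "rx": -0.006, "ry": -0.007, "rz": 0, "jaw": -1}, {"tx": 0.1, "ty": -0.1, "tz": -0.6, "rx": -0.006, "ry": -0.007, "rz": 0, "jaw": -1}])

```text
time_s: 38.35
position: [0.6027, -0.1496, 0.2607]
tool_rot: [[-0.542, 0.84, -0.008], [0.84, 0.542, -0.001], [0.004, -0.008, -1.0]]
ft_force: [-4.4, 3.9, 0.4]
grip_width: 0.031
```

apply_moves(plan=[{"tx": 0, "ty": 0, "tz": 0, "rx": 0, "ry": 0, "rz": 0, "jaw": -0.6}, {"tx": 0, "ty": 0, "tz": 0, "rx": 0, "ry": 0, "rz": 0, "jaw": -0.1}, {"tx": 0, "ty": 0, "tz": 0, "rx": 0, "ry": 0, "rz": 0, "jaw": 0.3}, {"tx": 0, "ty": 0, "tz": 0, "rx": 0, "ry": 0, "rz": 0, "jaw": 0.4}, {"tx": 0, "ty": 0, "tz": 0, "rx": 0, "ry": 0, "rz": 0, "jaw": 0.4}])

```text
time_s: 38.85
position: [0.6029, -0.1499, 0.2609]
tool_rot: [[-0.542, 0.84, -0.008], [0.84, 0.542, -0.001], [0.003, -0.007, -1.0]]
ft_force: [0.6, 0.3, -0.4]
grip_width: 0.0598
```

```bash
python3 - <<'E'
from h import *
snap('side','s26'); snap('wrist','w26');st()
d=load('s26');im=cv2.cvtColor(d['im'],cv2.COLOR_RGB2BGR)
cv2.imwrite('pics/s26zz.png',cv2.convertScaleAbs(cv2.resize(im[210:310,305:405],None,fx=6,fy=6,interpolation=cv2.INTER_NEAREST),alpha=2.5,beta=20))
E
```

```text
time_s 38.95
q [-24.7453  28.4773  58.4329  -0.2585  93.4873 -57.5957]
position [ 0.6028 -0.1497  0.2608]
tool_rot [[-0.5422  0.8402 -0.0082]
 [ 0.8402  0.5422 -0.0012]
 [ 0.0034 -0.0075 -1.    ]]
ft_force [0.2224 0.8923 0.3284]
wrist_torque [ 0.0289 -0.0351 -0.0146]
grip_width 0.05983716813789981
```

View pics/s26zz.png

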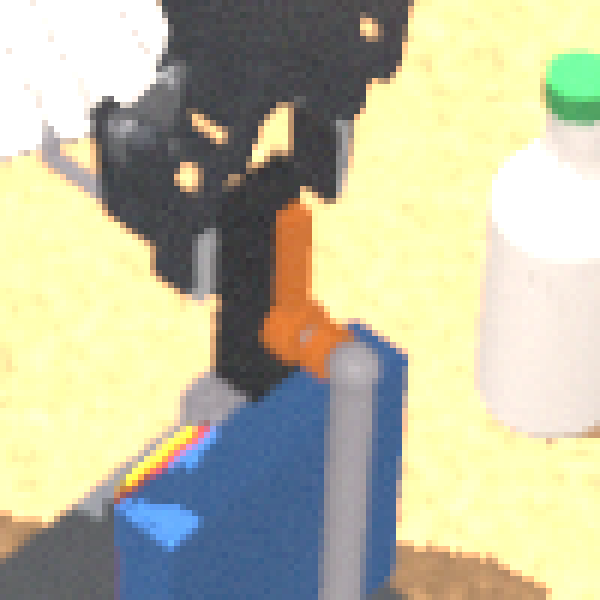

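View pics/w26.png

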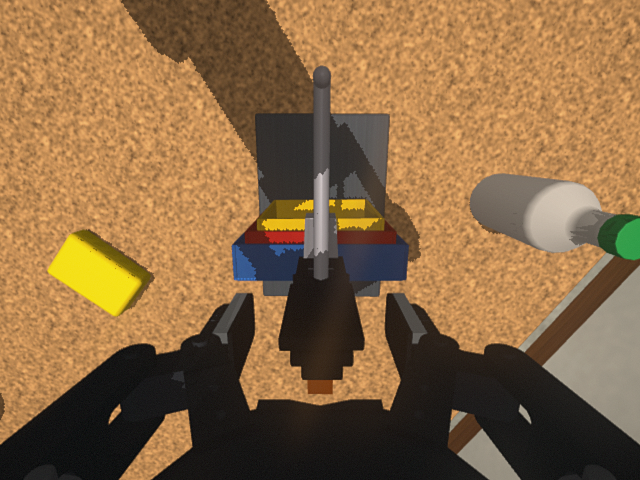

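apply_moves(plan=[{"tx": 0, "ty": 0, "tz": 20, "rx": 0, "ry": 0, "rz": 0, "jaw": 0.4}, {"tx": 0, "ty": 0, "tz": 50, "rx": 0, "ry": 0, "rz": 0, "jaw": 0.4}, {"tx": 0, "ty": 0, "tz": 90, "rx": 0, "ry": 0, "rz": 0, "jaw": 0.4}, {"tx": -15, "ty": 20, "tz": 110, "rx": 0, "ry": 0, "rz": 0, "jaw": 0.4}, {"tx": -40, "ty": 60, "tz": 120, "rx": 0, "ry": 0, "rz": 0, "jaw": 0.4}, {"tx": -65, "ty": 100, "tz": 120, "rx": 0, "ry": 0, "rz": 0, "jaw": 0.4}, {"tx": -90, "ty": 140, "tz": 120, "rx": 0, "ry": 0, "rz": 0, "jaw": 0.4}, {"tx": -90, "ty": 140, "tz": 120, "rx": 0, "ry": 0, "rz": 0, "jaw": 0.4}, {"tx": -90, "ty": 140, "tz": 120, "rx": 0, "ry": 0, "rz": 0, "jaw": 0.4}])

```text
time_s: 39.85
position: [0.5126, -0.0092, 0.3814]
tool_rot: [[-0.543, 0.839, -0.007], [0.839, 0.543, -0.002], [0.002, -0.007, -1.0]]
ft_force: [-0.2, 0.5, -0.1]
grip_width: 0.0598
```

```bash
python3 - <<'E'
from h import *
snap('side','s27'); snap('top','t27');st()
a=cv2.cvtColor(load('s27')['im'],cv2.COLOR_RGB2BGR)[200:340,280:440]; b=cv2.cvtColor(load('t27')['im'],cv2.COLOR_RGB2BGR)[165:265,325:445]
a=cv2.resize(a,(457,400));b=cv2.resize(b,(343,400)) if 0 else cv2.resize(b,(340,283)); b=cv2.copyMakeBorder(b,0,117,0,0,cv2.BORDER_CONSTANT)
cv2.imwrite('pics/f.png',cv2.convertScaleAbs(np.hstack([a,b]),alpha=2,beta=15))
E
```

```text
time_s 39.95
q [-14.2973  14.735   60.7074  -0.202  105.002  -47.1455]
position [ 0.5134 -0.0105  0.3805]
tool_rot [[-0.5416  0.8406 -0.0084]
 [ 0.8406  0.5417 -0.0014]
 [ 0.0034 -0.0078 -1.    ]]
ft_force [ 0.5493 -0.0855 -0.3819]
wrist_torque [ 0.008  -0.0538  0.0401]
grip_width 0.060064297503312214
```

View pics/f.png

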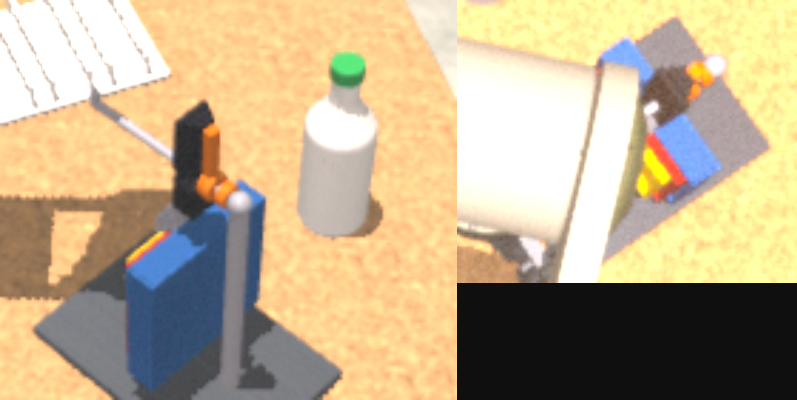

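The picture shows three nested pans, tabs stacked together behind the lip and hanging upright; the arm is clear. I am handing in.

```bash
python3 - <<'E'
from h import *
print(env.close_job()); st()
E
```

```text
the job is handed in; nothing more can be done
None
the job is handed in; nothing more can be done
```

All three pans are on the prong, nested with open sides outwards: large (blue), then medium (red), then small (yellow). I handed the job in at about 40 s of the 72 s allowed; no verdict was reported.

- **Pushes:** I slid each pan in small steps until it touched, then held it with about 7–8.5 N at the wrist for roughly half a second. The highest push I read on the stop was about 8 N. A residual push of about 3–6 N was still on when I opened the gripper on the medium and small pans.
- **Spacing:** the medium stopped 6.3 mm short of the large, close to the expected 6 mm. The small stopped 7.7 mm short of the medium. I put the extra 1.7 mm down to a slightly different grip on its tab, because the tabs looked evenly spaced in the wrist picture, but I did not measure it separately. The judged limit is 10.5 mm between eyes.
- **Last look:** from the side after release, the pans were nested, upright and behind the lip, with the arm clear. The top view was partly hidden by the arm. The cleaner and sponge looked untouched in the later pictures; I did not check the tin again after picking up the small pan.
- **Disagreements:** the fixed cameras differed from the wrist camera by up to about 8 mm. I steered by the wrist camera and by contact, and checked each eye against the lip in the side picture before threading it.
- **Grasping:** the fingers pressed lightly (about 6 N) on each pan as they closed.

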